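Pin the dry box window hinge and close it

TASK

The window cover of the sloping dry box is missing its upper hinge pin. Take the pin from its rest, push it head-up through the two knuckles at the upper end of the hinge until its head is fully home against the upper knuckle, and only then lower the cover shut without slamming it. Leave the bottle and the beaker where they stand.

Things in the scene. Friction and masses are not known exactly. Their poses are not given: they have to be found in the camera images.
- hinge_mouth (a point): Upper open end of the fixed steel knuckle at the top of the sloping box's hinged side edge, about 190 mm up; fixed to the box. x = hinge axis, pointing uphill out of the knuckle, 30 degrees above level; y level, outwards away from the box; z square to the slope, up. The pin goes in along -x. Bore 13.5 mm, outside 24 mm; this knuckle spans x 0 to -28 mm. Space at x above 0 is free.
- cover_knuckle (a point): Middle of the cover's own knuckle, 16 mm long, same bore and outside; nominally at x = -38 mm on the hinge axis (it spans -30 to -46). Until pinned, a pull of about 6 N holds it about 3 mm out of line towards -y of hinge_mouth. The pin's tapered nose still enters and pushes it over as far as needed, with about 3 to 10 N; the pin then binds a little and does not slide by itself. Beyond it is free.
- box_panel (a point): White dry box on a fixed stand, 240 (along slope) x 160 x 60 mm, top sloping at 30 degrees. This point: middle of the fixed panel across its upper end (44 mm wide), at x = -22, y = -96, z = 4 mm in the axes of hinge_mouth (same directions). Box spans x 0 to -240, y -16 to -176, z 4 to -66 mm. A flat gauge stands 13 mm above the panel. The cover takes the rest, x -46 to -240 mm.
- cover (a joint): Angle of the window cover about the hinge axis, rad: 0 = shut on the box, grows as its free edge rises; starts at 1.15 to 1.45. Its lower hinge is already pinned. Stiff hinge (0.45 N m): stays where left. Grey frame 10 mm thick with a clear pane, 194 mm along the hinge, 14 to 180 mm off the axis, with a black 18 mm finger tab at the middle of the free edge (to 197 mm).
- cover_press (a point): Point on the outer face of the cover's frame at the middle of its free edge, 165 mm from the hinge axis; at x = -143, y = -165, z = 4 mm in the axes of hinge_mouth when shut. Moves with the cover; z is the normal of its outer face, -y points from the hinge to the free edge, x uphill along the hinge.
- pin_center (a point): Loose steel hinge pin, 112 mm long, 0.08 kg; this point is half-way along its axis. x points to the nose. Round shank 12 mm thick, 104 mm long, its last 14 mm tapering to a 5 mm nose at x = +56 mm; flat round head 18 mm across, 8 mm thick, from x = -48 to -56 mm. Starts level, 50 mm above the bench, in the V supports of the rest.
- rest: Fixed aluminium rest for the pin, base 120 x 60 x 10 mm; origin at the centre of its underside, x along the pin towards its nose. Two V supports, 8 mm thick along x, 30 mm wide, at x = -12 and +30 mm, tops about 54 mm high; so the shank is free to grasp next to the head (pin x = -18 to -48 mm).
- pin_head (a point): Centre of the under-face of the pin's head, on the pin's axis; axes as pin_center. Fully home, it meets hinge_mouth.
- pin_tip (a point): Centre of the pin's nose end; axes as pin_center.
- solvent: Bystander: white plastic bottle, 60 mm across, 140 mm high; origin at the centre of its underside.
- beaker: Bystander: glass beaker, 70 mm across, 80 mm high; origin at the centre of its underside.

How it is judged:
On the way, in this order (a step that is already met when the one before it is completed fails the run):
1. the pin is fully home through both knuckles while the cover still stands open (x of pin_head in the frame of hinge_mouth below 0.002 m and x of pin_tip in the frame of hinge_mouth below -0.09 m and y of pin_head in the frame of hinge_mouth between -0.004 and 0.004 m and z of pin_head in the frame of hinge_mouth between -0.004 and 0.004 m and angle between the x axis of pin_center and the x axis of hinge_mouth, either way round below 0.1 rad and value of joint cover above 0.6 rad), for 0.2 s.
2. the cover is shut, with the pin still home (x of pin_head in the frame of hinge_mouth below 0.002 m and x of pin_tip in the frame of hinge_mouth below -0.09 m and y of pin_head in the frame of hinge_mouth between -0.004 and 0.004 m and z of pin_head in the frame of hinge_mouth between -0.004 and 0.004 m and angle between the x axis of pin_center and the x axis of hinge_mouth, either way round below 0.1 rad and value of joint cover below 0.05 rad), for 0.2 s.
At the end, for the whole second after the job is handed in: The pin sits through both knuckles, the under-face of its head within 2 mm of the upper knuckle's face and within 4 mm of its axis, the pin in line with the hinge within 0.1 rad; the cover is shut within 0.05 rad; everything is at rest and released (all of step 2 and linear speed of pin below 0.02 m/s); the robot touches nothing.
It fails at once if the cover was slammed (faster than 3 rad/s) (velocity of joint cover below -3 rad/s).
It fails at once if the bottle was moved more than 30 mm (distance of solvent from where it was at the start of the episode above 0.03 m).
It fails at once if the beaker was moved more than 30 mm (distance of beaker from where it was at the start of the episode above 0.03 m).
It also fails if it takes over 67 s, if anything falls off the work surface, if the arm or the gripper's body presses on something with over 40 N, if the wrist force passes 120 N, or if a joint passes its speed limit or range.

ROBOT

A 7-joint arm with a two-finger parallel gripper is mounted at the origin on the work surface. World frame = base frame: x ahead of the robot, y to its left, z up, the work surface at z = 0. Lengths are in m, angles in rad, forces in N, time in s.
With the tool pointing down it reaches from about 0.425 to 0.925 m from the base axis. Payload 6.8 kg.
Tool frame: the origin (TCP) lies at the centre of the arm's flange, where the gripper is bolted on; the fingertips stand 173 mm ahead of it and the grasp point (between the pads) lies 155 mm ahead of it (r.hold_point_z is the distance from the TCP to the grasp point, in m); z points along the fingers, x is the direction in which the jaws open and shut, and the axes are right-handed (so a half turn about z gives the same grasp; the last joint's range is limited). The gripper opens to 85 mm and grips with 20 to 120 N. Pads are 22 mm wide; open, the fingers measure 114 mm over their backs; the gripper's body (76 mm by 85 mm) begins 54 mm behind the grasp point. The pads swing forward as they close: fully open they stand 13 mm farther back than shut.
Start: joints at [-1.414, 0.477, 0.022, 1.555, -0.011, 1.109, -0.083], TCP at [0.177, 0.651, 0.405] pointing down, gripper open.
Joint ranges: [-2.96, 2.96], [-0.34, 2.1], [-1.41, 1.46], [0.24, 2.44], [-1.37, 4.51], [0.17, 1.92], [-2.96, 2.96]. Speed limits (rad/s): [2.39, 2.39, 3.14, 3.14, 3.14, 3.14, 3.14].

INTERFACE

Orientations are given as a rotation vector (axis times angle).
In Python, from bench import r gives the robot as it stands.
- The arm moves only by the tool apply_moves, never from a script. Its arguments are lists of equal length, an entry for each row: "dp": the shift along the tool's x, y, z scaled (see below), a list of three; "twist": the turn, a rotation vector about the tool's x, y, z scaled (see below), a list of three; "jaw": the closure in counts, from 0 (fully open) to 255 (shut). In form: {"dp": [[x, y, z], ...], "twist": [[rx, ry, rz], ...], "jaw": [jaw, ...]}. A call has 1 to 20 rows; each row shifts and turns the pose as measured when the row begins, along the tool's axes as they then stand; what a row does not reach is not made up. The controller multiplies each number of a shift by 12 cm and each number of a turn by 120 degrees. A row lasts 1/10 s, in which the tool goes at most 50 mm and 8.59 degrees, less where a joint would pass 70% of its speed; a pose out of reach is approached as far as the arm can. A call with a number of a shift or a turn outside -1 to 1 is refused whole. A call with a gripper value outside its range is refused whole. The fingers move at their own pace and stop on an object; "grip_force" is the grip in N (left out, the last holds). Time passes only in rows, so rows that do not move let the fingers close. It gives the time, the measured TCP pose, the force and the opening at its end, in the units of the state.
- r.get_obs(): the state, without advancing time (a new reading comes with each control period).
- r.grab_frame(name): name is "scene" or "top" or "wrist"; returns a dict with "color" (400x640x3 uint8, red, green, blue), "z_map" (400x640 float32, m along the optical axis (not along the pixel's ray), 0 where there is no reading), "intrinsics" (3x3 intrinsics, pixels), "R" (3x3) and "t" (3): a world point X has camera coordinates R X + t; the wrist camera has in their place "hand_eye" (4x4, takes a point from camera to tool coordinates, whose origin is the TCP and whose axes are the tool frame's). Camera axes: x right, y down, z forward; pixel columns grow to the right and rows downward; lengths in m; the calibration is good to about 2 mm. A picture is of the moment at which its call begins: read the wrist's pose just before it.
- r.hand_in(): hands the job in, once; it reports no verdict.
The state is a dict: "clock": time; "joints": joint angles; "qvel": joint speeds; "tau": joint torques, N m; "tcp_pos": TCP position; "orientation": TCP orientation; "contact_force": force on the tool from outside, world axes, zero at the start; "moment": the same for the moment, N m; "grip_width": finger opening in m.
Only numpy, scipy, OpenCV 4.12 (cv2) and the standard library are available. Lean on these libraries where they do the work, as an engineer would, in place of code of your own. Each camera call takes 0.05 s, during which the arm holds its last target.

## Working session

There is one attempt and no reset: what is moved stays moved. The work goes in short steps, Python scripts to look and compute and a tool call to move; the robot and the scene stay as the last step left them, time stands still between calls to the robot, and variables do not carry over. Pictures are saved under pics/ and viewed, and the job is handed in when it is done.

Besides the shell and the picture viewer there is one more tool, called after "Emit:" as name(argument=value, ...), one argument or row to a line, values as JSON. apply_moves: Moves the arm, as the interface text tells. Shifts and turns lie within -1 to 1; 1 stands for 12 cm of shift or 120 degrees of turn. Its arguments: {"type":"object","properties":{"dp":{"type":"array"},"twist":{"type":"array"},"jaw":{"type":"array"},"grip_force":{"type":"number"}},"required":["dp","twist","jaw"]}

```bash
mkdir -p pics; ls
python3 - <<'E'
from bench import r
import cv2,numpy as np
print(r.get_obs())
for n in ["scene","top","wrist"]:
    f=r.grab_frame(n)
    cv2.imwrite(f"pics/{n}0.png",f["color"][:,:,::-1]); 
    np.savez(f"{n}0.npz",**f)
    print(n,{k:np.round(v,4).tolist() for k,v in f.items() if k not in("color","z_map")}, (f["z_map"]>0).mean())
print(r.hold_point_z)
E
```

```text
pics
{'clock': 0.0, 'joints': array([-1.41411041,  0.4777985 ,  0.02231679,  1.55644582, -0.01149927,
        1.10929698, -0.0830877 ]), 'qvel': array([-0.00084294, -0.00029818,  0.00079314, -0.00104949, -0.0005049 ,
       -0.00092977,  0.00140025]), 'tau': array([ 3.33486760e-04, -5.96466100e+01,  1.60843939e+00, -2.81184608e+01,
        1.24968082e-02,  9.78285796e-03, -5.21581626e-06]), 'tcp_pos': array([0.17655699, 0.65121585, 0.40372843]), 'orientation': array([ 2.49423758e+00,  1.90809311e+00, -2.14573089e-03]), 'contact_force': array([ 0.40539875, -0.96633454,  0.90455016]), 'moment': array([ 0.0061663 , -0.05123489,  0.02690061]), 'grip_width': 0.08509553119862494}
scene {'intrinsics': [[379.5923, 0.0, 316.8425], [0.0, 379.5923, 201.6917], [0.0, 0.0, 1.0]], 'R': [[0.3978, 0.9174, -0.0108], [0.6817, -0.3035, -0.6658], [-0.6141, 0.2574, -0.7461]], 't': [-0.2278, -0.2656, 1.3923]} 0.9958671875
top {'intrinsics': [[462.0798, 0.0, 322.6662], [0.0, 462.0798, 205.4667], [0.0, 0.0, 1.0]], 'R': [[-0.0119, -0.9999, 0.0104], [-0.9907, 0.0104, -0.1358], [0.1357, -0.0119, -0.9907]], 't': [0.0304, 0.5613, 1.224]} 0.99591796875
wrist {'intrinsics': [[330.6176, 0.0, 322.7134], [0.0, 330.6176, 197.1693], [0.0, 0.0, 1.0]], 'hand_eye': [[1.0, -0.0003, 0.0002, -0.0016], [0.0002, 0.9642, 0.265, -0.0665], [-0.0003, -0.265, 0.9642, 0.0307], [0.0, 0.0, 0.0, 1.0]]} 0.99608984375
0.1547
```

View pics/scene0.png

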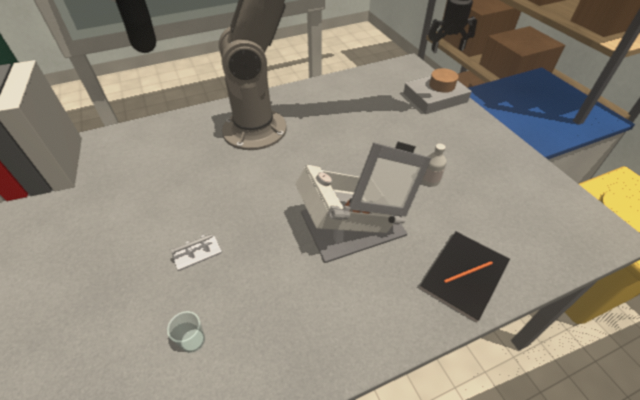

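View pics/top0.png

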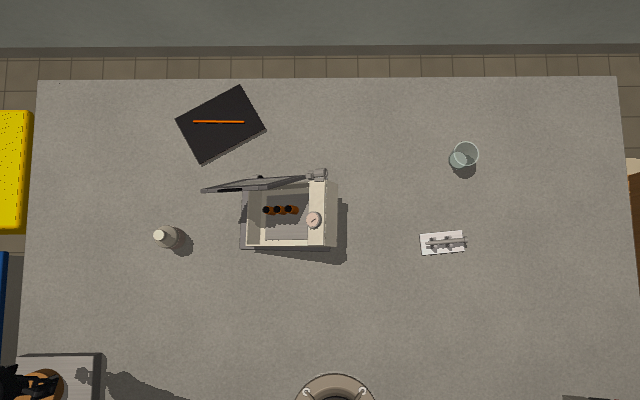

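View pics/wrist0.png

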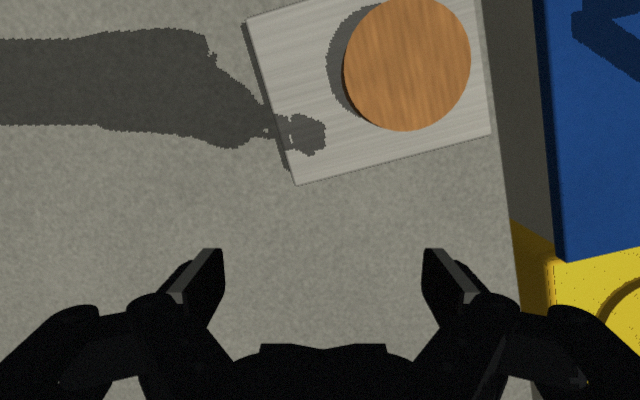

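Run:
```python
import cv2,numpy as np
t=np.load("top0.npz");s=np.load("scene0.npz")
a=cv2.resize(t["color"][220:265,405:480],None,fx=8,fy=8,interpolation=cv2.INTER_CUBIC)
b=cv2.resize(t["color"][155:260,230:350],None,fx=5,fy=5,interpolation=cv2.INTER_CUBIC)
c=cv2.resize(s["color"][135:265,290:450],None,fx=4.5,fy=4.5,interpolation=cv2.INTER_CUBIC)
d=cv2.resize(s["color"][230:275,165:230],None,fx=8,fy=8,interpolation=cv2.INTER_CUBIC)
for n,i in zip("abcd",(a,b,c,d)): cv2.imwrite(f"pics/z{n}.png",i[:,:,::-1])
```

```text
(no output)
```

View pics/za.png

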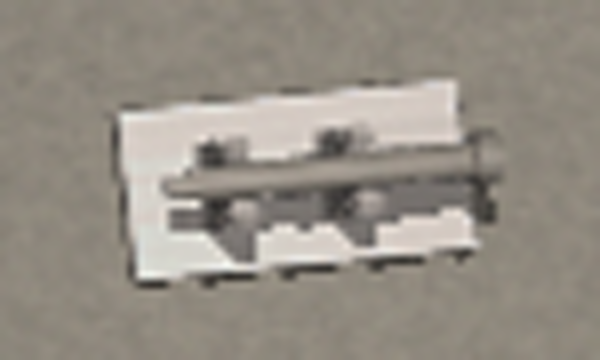

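View pics/zb.png

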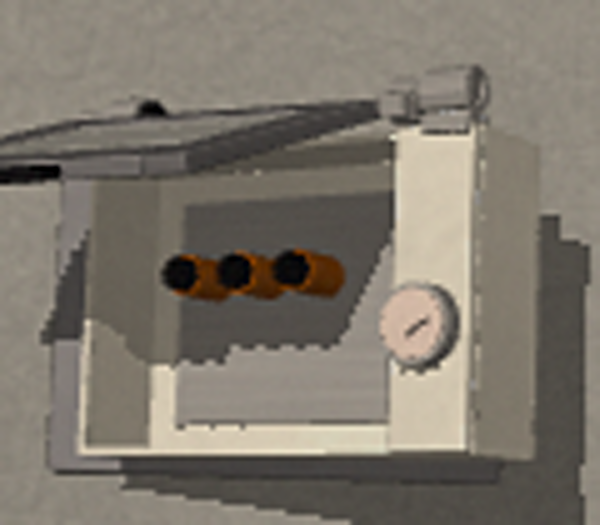

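View pics/zc.png

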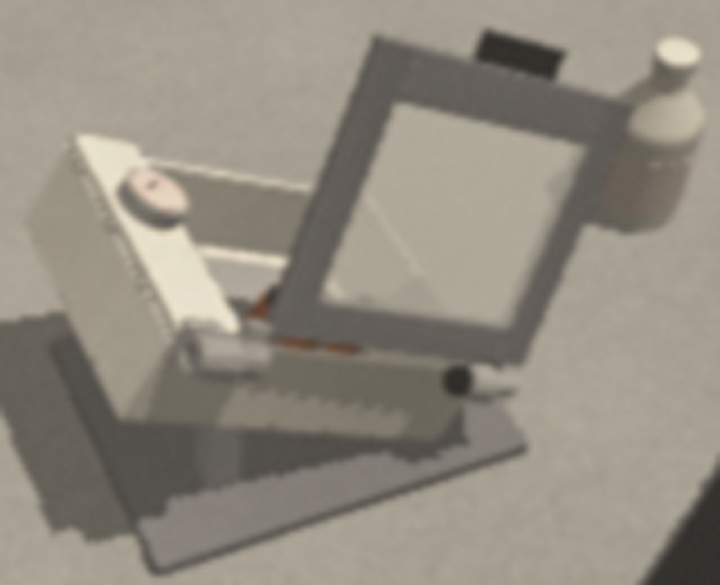

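View pics/zd.png

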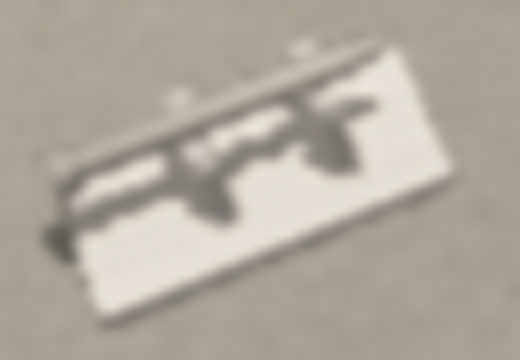

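```bash
cat > h.py <<'E'
import numpy as np,cv2
from scipy.spatial.transform import Rotation as Ro
def load(n): return dict(np.load(n))
def cam_world(f,obs=None):
    """returns Rwc,twc camera->world"""
    if "R" in f: return f["R"].T, -f["R"].T@f["t"]
    Rt=Ro.from_rotvec(f["ori"]).as_matrix(); H=f["hand_eye"]
    return Rt@H[:3,:3], Rt@H[:3,3]+f["pos"]
def ray(f,uv):
    K=f["intrinsics"];R,t=cam_world(f)
    d=np.array([(uv[0]-K[0,2])/K[0,0],(uv[1]-K[1,2])/K[1,1],1.])
    return t,R@d
def px(f,uv,z=None):
    t,d=ray(f,uv)
    if z is None: z=f["z_map"][int(round(uv[1])),int(round(uv[0]))]
    return t+z*d
def px_h(f,uv,h):
    t,d=ray(f,uv); return t+(h-t[2])/d[2]*d
def tri(obs):
    A=np.zeros((3,3));b=np.zeros(3)
    for f,uv in obs:
        t,d=ray(f,uv);d=d/np.linalg.norm(d);P=np.eye(3)-np.outer(d,d);A+=P;b+=P@t
    X=np.linalg.solve(A,b)
    res=[np.linalg.norm((np.eye(3)-np.outer(d/np.linalg.norm(d),d/np.linalg.norm(d)))@(X-t)) for t,d in (ray(f,u) for f,u in obs)]
    return X,res
def proj(f,X):
    R,t=cam_world(f);c=R.T@(np.asarray(X)-t);K=f["intrinsics"]
    return np.array([K[0,0]*c[0]/c[2]+K[0,2],K[1,1]*c[1]/c[2]+K[1,2]])
def cloud(f):
    h,w=f["z_map"].shape;u,v=np.meshgrid(np.arange(w),np.arange(h));z=f["z_map"];K=f["intrinsics"];R,t=cam_world(f)
    c=np.stack([(u-K[0,2])/K[0,0]*z,(v-K[1,2])/K[1,1]*z,z],-1);P=c@R.T+t;P[z==0]=np.nan;return P
def snap(r,n,name):
    o=r.get_obs();f=r.grab_frame(n);f["pos"]=o["tcp_pos"];f["ori"]=o["orientation"]
    np.savez(name+".npz",**f);cv2.imwrite("pics/"+name+".png",f["color"][:,:,::-1]);return f
E
python3 - <<'E'
from h import *
t=load("top0.npz");s=load("scene0.npz")
print("nose,head at h=.05",px_h(t,(425.4,243.4),.05),px_h(t,(467,240.3),.05))
P=cloud(t)
print("pin depth pts",[P[v,u].round(3).tolist() for u,v in[(430,243),(440,242),(455,241),(464,240)]])
print("bench",P[300,200],P[100,500])
# panel plane
pa=P[185:240,312:324].reshape(-1,3);pa=pa[pa[:,2]>.12];m=np.median(pa,0)
k=np.abs(pa-m)[:,2]<.03;c=pa[k];c=c[~np.isnan(c[:,0])]
for _ in range(3):
    mu=c.mean(0);n=np.linalg.svd(c-mu)[2][2];n*=np.sign(n[2]);d=(c-mu)@n;c=c[np.abs(d)<max(.003,2*d.std())] if d.std()>.001 else c
print("panel normal",n,"tilt",np.degrees(np.arccos(n[2])),mu,len(c),d.std())
for name,(u,v) in dict(tr=(324,181),br=(322.5,245.5),tl=(309.5,180.5),bl=(307.5,245),).items(): print(name,px_h(t,(u,v),.19))
# bottle, beaker
print("bottle",P[234,160],px_h(t,(168,240),.0),"beaker",px_h(t,(466,154),0.04))
# knuckle depth
Ps=cloud(s)
print("knuckle top",P[172,320],P[174,316], "scene",Ps[212,338],Ps[212,345])
E
```

```text
nose,head at h=.05 [ 0.45442057 -0.25006606  0.05      ] [ 0.46145491 -0.3624297   0.05      ]
pin depth pts [[0.455, -0.261, 0.055], [0.457, -0.287, 0.058], [0.459, -0.327, 0.059], [0.462, -0.352, 0.058]]
bench [0.3098659  0.36150935 0.00048143] [ 0.87303129 -0.49872241 -0.00288664]
panel normal [0.02504856 0.52024751 0.85364811] tilt 31.389296569369392 [0.52929283 0.03725281 0.18651892] 516 0.0020492258596319242
tr [0.60046283 0.02193254 0.19      ]
br [0.444996   0.02740789 0.19      ]
tl [0.60204016 0.05696146 0.19      ]
bl [0.44658475 0.06295752 0.19      ]
bottle [0.48034745 0.42858938 0.14213566] [0.47457417 0.45416036 0.        ] beaker [ 0.70149647 -0.37593969  0.04      ]
knuckle top [0.62116249 0.03140555 0.19742881] [0.61725437 0.04108948 0.19307208] scene [0.62752269 0.03137814 0.1938497 ] [0.62494876 0.05112607 0.18156722]
```

```bash
cat > plan.py <<'E'
import numpy as np,json
from scipy.spatial.transform import Rotation as Ro
from scipy.spatial.transform import Slerp
def Rdown(nx,ny,tilt=0.):pass
def frame(z,y):
    z=np.array(z,float);z/=np.linalg.norm(z);y=np.array(y,float);y-=z*(y@z);y/=np.linalg.norm(y)
    return np.stack([np.cross(y,z),y,z],1)
def plan(obs,wps,step=.045,ang=8.,jaw=0,dec=3,quiet=False):
    """wps: list of (pos, R or None); prints rows"""
    p=np.array(obs["tcp_pos"]);R=Ro.from_rotvec(obs["orientation"]).as_matrix()
    dps=[];tws=[]
    for w in wps:
        q,Rt=w[0],w[1]; st=w[2] if len(w)>2 else step
        Rt=R if Rt is None else Rt
        n=max(1,int(np.ceil(np.linalg.norm(q-p)/st)),int(np.ceil(np.degrees(Ro.from_matrix(R.T@Rt).magnitude())/ang)))
        sl=Slerp([0,1],Ro.from_matrix([R,Rt]));p0=p.copy()
        for i in range(1,n+1):
            pt=p0+(q-p0)*i/n;Rn=sl(i/n).as_matrix()
            d=np.round(R.T@(pt-p)/.12,dec);t=np.round(Ro.from_matrix(R.T@Rn).as_rotvec()/np.radians(120),dec)
            dps.append((d+0).tolist());tws.append((t+0).tolist())
            p=p+R@d*.12;R=R@Ro.from_rotvec(t*np.radians(120)).as_matrix()
    print(len(dps),"rows");print(json.dumps(dps));print(json.dumps(tws))
    print("end",p.round(4),R.round(3).tolist())
E
python3 - <<'E'
from bench import r
from plan import *
R=frame((0,0,-1),(.06,-1,0))
plan(r.get_obs(),[(np.array(p),Rr) for p,Rr in [((.40,.50,.45),None),((.45,.25,.5),frame((0,0,-1),(.5,-.7,0))),((.46,0.02,.5),R)]],step=.048)
E
```

```text
17 rows
[[-0.122, 0.354, -0.064], [-0.121, 0.355, -0.064], [-0.122, 0.354, -0.063], [-0.122, 0.355, -0.064], [-0.121, 0.354, -0.064], [-0.122, 0.355, -0.064], [-0.317, 0.158, -0.069], [-0.297, 0.193, -0.069], [-0.273, 0.226, -0.069], [-0.246, 0.255, -0.069], [-0.215, 0.281, -0.069], [-0.181, 0.305, -0.068], [-0.209, 0.321, 0.0], [-0.172, 0.343, 0.0], [-0.133, 0.36, 0.0], [-0.091, 0.373, 0.0], [-0.05, 0.38, 0.0]]
[[0.0, 0.0, 0.0], [0.0, 0.0, 0.0], [0.0, 0.0, 0.0], [0.0, 0.0, 0.0], [0.0, 0.0, 0.0], [0.0, 0.0, 0.0], [0.0, 0.0, 0.055], [0.0, 0.0, 0.054], [0.0, 0.0, 0.055], [0.0, 0.0, 0.054], [0.0, 0.0, 0.055], [0.0, 0.001, 0.054], [0.0, 0.0, 0.054], [0.0, 0.0, 0.053], [0.0, 0.0, 0.054], [0.0, -0.001, 0.053], [0.0, 0.0, 0.054]]
end [0.46 0.02 0.5 ] [[0.998, 0.06, -0.001], [0.06, -0.998, -0.001], [-0.001, 0.001, -1.0]]
```

Emit:
apply_moves(
  dp=[
    [-0.12,0.35,-0.064],
    [-0.12,0.35,-0.064],
    [-0.12,0.35,-0.064],
    [-0.12,0.35,-0.064],
    [-0.12,0.35,-0.064],
    [-0.12,0.35,-0.064],
    [-0.32,0.16,-0.07],
    [-0.3,0.19,-0.07],
    [-0.27,0.23,-0.07],
    [-0.25,0.25,-0.07],
    [-0.21,0.28,-0.07],
    [-0.18,0.3,-0.07],
    [-0.21,0.32,0],
    [-0.17,0.34,0],
    [-0.13,0.36,0],
    [-0.09,0.37,0],
    [-0.05,0.38,0],
  ],
  twist=[
    [0,0,0],
    [0,0,0],
    [0,0,0],
    [0,0,0],
    [0,0,0],
    [0,0,0],
    [0,0,0.055],
    [0,0,0.055],
    [0,0,0.055],
    [0,0,0.055],
    [0,0,0.055],
    [0,0,0.055],
    [0,0,0.055],
    [0,0,0.055],
    [0,0,0.055],
    [0,0,0.055],
    [0,0,0.055],
  ],
  jaw=[0,0,0,0,0,0,0,0,0,0,0,0,0,0,0,0,0],
)

```text
clock: 1.85
tcp_pos: [0.4531, 0.0042, 0.5001]
orientation: [3.137, 0.001, -0.008]
contact_force: [1.1, 0.4, 0.3]
grip_width: 0.0851
```

Run:
```python
from bench import r
from h import *
snap(r,"wrist","w1");o=r.get_obs();print(o["joints"].round(3),o["tcp_pos"],o["orientation"])
```

```text
[-0.667 -0.012  0.541  1.96   0.013  1.198 -0.146] [ 0.45247324 -0.00420109  0.50035436] [ 3.13472257 -0.02445728 -0.00826994]
```

View pics/w1.png

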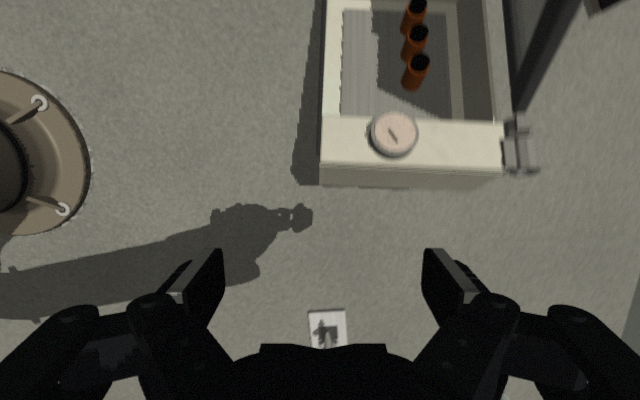

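Run:
```python
from bench import r
from plan import *
R=frame((0,0,-1),(.06,-1,0))
plan(r.get_obs(),[(np.array((.458,-.2,.36)),R)],step=.045)
```

```text
6 rows
[[0.013, 0.27, 0.197], [0.009, 0.271, 0.196], [0.006, 0.272, 0.196], [0.003, 0.271, 0.196], [-0.002, 0.272, 0.195], [-0.005, 0.272, 0.195]]
[[0.001, 0.0, -0.006], [0.0, 0.001, -0.006], [0.001, 0.0, -0.006], [0.0, 0.001, -0.006], [0.001, 0.0, -0.006], [0.0, 0.001, -0.006]]
end [ 0.458 -0.2    0.36 ] [[0.998, 0.06, 0.001], [0.06, -0.998, -0.0], [0.001, 0.0, -1.0]]
```

Emit:
apply_moves(
  dp=[
    [0.01,0.27,0.2],
    [0.01,0.27,0.2],
    [0.01,0.27,0.2],
    [0,0.27,0.2],
    [0,0.27,0.2],
    [0,0.27,0.2],
    [0,0,0],
    [0,0,0],
  ],
  twist=[
    [0,0,-0.006],
    [0,0,-0.006],
    [0,0,-0.006],
    [0,0,-0.006],
    [0,0,-0.006],
    [0,0,-0.006],
    [0,0,0],
    [0,0,0],
  ],
  jaw=[0,0,0,0,0,0,0,0],
)

```text
clock: 2.7
tcp_pos: [0.458, -0.2079, 0.353]
orientation: [3.136, 0.096, -0.001]
contact_force: [-1.0, 0.7, -0.6]
grip_width: 0.0855
```

Run:
```python
from bench import r
from h import *
f=snap(r,"wrist","w2");o=r.get_obs();print(o["joints"].round(3),o["tcp_pos"],o["orientation"],f["pos"],abs(o["qvel"]).max())
cv2.imwrite("pics/w2z.png",cv2.resize(f["color"][100:300,250:410],None,fx=4.5*2/3,fy=3,interpolation=cv2.INTER_CUBIC)[:,:,::-1])
```

```text
[-0.274  0.302  0.694  2.049 -0.246  0.871  0.619] [ 0.45791488 -0.2077478   0.35312259] [ 3.13587195e+00  9.67731342e-02 -9.59717797e-04] [ 0.45804956 -0.20792147  0.3529507 ] 0.02508452043615602
```

View pics/w2.png

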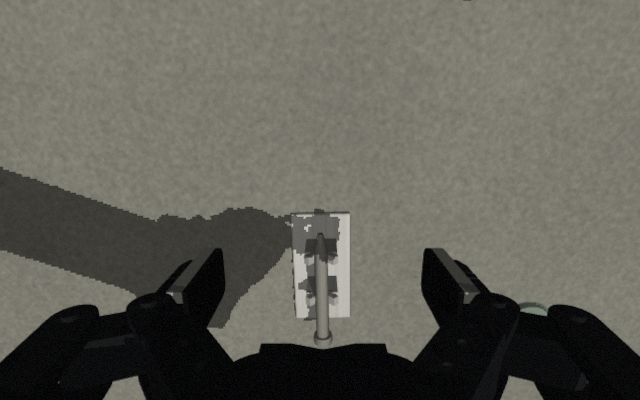

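Run:
```python
from h import *
w=load("w2.npz");a=cv2.resize(w["color"][205:350,280:360],None,fx=6,fy=4,interpolation=cv2.INTER_CUBIC)
cv2.imwrite("pics/w2z.png",a[:,:,::-1])
t=load("top0.npz");s=load("scene0.npz")
print("nose",tri([(w,(320,234)),(t,(425.4,243.2))]),"head end",tri([(w,(323,343)),(t,(467.5,240.))]))
P=cloud(w)
for v in (240,260,280,300,320,332,338): print(v,P[v,310:334][:,2].round(3).tolist()[::2])
m=(P[...,2]>.040)&(P[...,2]<.075);m[:, :290]=0;m[:,350:]=0;m[:228]=0;m[346:]=0
vs=[];
for v in range(236,345):
    u=np.where(m[v])[0]
    if len(u): q=P[v,u]; k=q[:,2]>q[:,2].max()-.003; vs.append(q[k].mean(0)); 
vs=np.array(vs);mu=vs.mean(0);print(vs[::8].round(4).tolist())
d=np.linalg.svd(vs-mu)[2][0];print(mu,d)
```

```text
nose (array([ 0.45622977, -0.24860309,  0.05812751]), [np.float64(0.0017379068331949776), np.float64(0.0017379068331949677)]) head end (array([ 0.46476476, -0.3628793 ,  0.05319741]), [np.float64(0.002701667864877164), np.float64(0.0027016678648772185)])
240 [0.013, 0.014, 0.014, 0.052, 0.052, 0.052, 0.053, 0.051, 0.015, 0.015, 0.014, 0.014]
260 [0.051, 0.049, 0.052, 0.056, 0.056, 0.056, 0.055, 0.054, 0.053, 0.049, 0.049, 0.051]
280 [0.019, 0.019, 0.018, 0.054, 0.055, 0.055, 0.056, 0.056, 0.053, 0.019, 0.021, 0.019]
300 [0.054, 0.05, 0.048, 0.054, 0.055, 0.056, 0.056, 0.056, 0.053, 0.048, 0.049, 0.051]
320 [-0.0, -0.0, -0.0, 0.051, 0.055, 0.055, 0.056, 0.054, 0.054, 0.052, 0.0, -0.0]
332 [-0.001, 0.0, -0.0, 0.046, 0.055, 0.056, 0.056, 0.056, 0.054, 0.052, 0.047, 0.0]
338 [0.001, 0.0, 0.055, 0.055, 0.056, 0.054, 0.056, 0.055, 0.057, 0.055, 0.055, 0.0]
[[0.4586, -0.2531, 0.0526], [0.4577, -0.2602, 0.0539], [0.4589, -0.2669, 0.0556], [0.4599, -0.2749, 0.055], [0.4599, -0.2824, 0.0557], [0.4603, -0.2907, 0.0549], [0.4619, -0.2984, 0.0554], [0.4622, -0.3067, 0.0552], [0.4619, -0.3152, 0.0548], [0.4636, -0.3232, 0.0554], [0.4646, -0.332, 0.0549], [0.4652, -0.3401, 0.0557], [0.4661, -0.349, 0.0554], [0.4666, -0.3559, 0.058]]
[ 0.46216165 -0.30547198  0.05519594] [ 0.08300998 -0.99640584  0.01687465]
```

View pics/w2z.png

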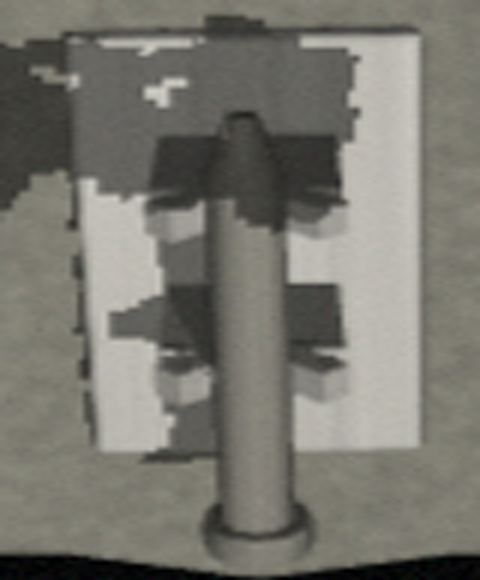

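Run:
```python
from h import *
w=load("w2.npz")
n=px_h(w,(320.3,233.8),.0505);print("nose",n)
print("rim underface edges at axis height",px_h(w,(314,337),.0495),px_h(w,(332,337),.0495))
print("head end top", px_h(w,(322.5,347),.05), "rear top", px_h(w,(322,341),.0585))
d=np.array([.075,-.997,0])
for k in (.0,.056,.104,.112): print(k,proj(w,n+d*k))
for x in (-16,-8,26,34): print("support",x,px_h(w,(320,{-16:205+372/4,-8:205+352/4,26:205+205/4,34:205+193/4}[x]),.054))
```

```text
nose [ 0.45828738 -0.25191208  0.0505    ]
rim underface edges at axis height [ 0.45851967 -0.35975122  0.0495    ] [ 0.47594768 -0.35867744  0.0495    ]
head end top [ 0.46742462 -0.37033285  0.05      ] rear top [ 0.46612714 -0.35654877  0.0585    ]
0.0 [320.3 233.8]
0.056 [321.27759147 290.28635397]
0.104 [322.04209678 334.46034594]
0.112 [322.16354218 341.47760044]
support -16 [ 0.461682   -0.31366863  0.054     ]
support -8 [ 0.46137734 -0.30848335  0.054     ]
support 26 [ 0.45922115 -0.27178448  0.054     ]
support 34 [ 0.45905133 -0.26889412  0.054     ]
```

Run:
```python
from bench import r
from plan import *
nose=np.array([-.07,.9975,0]);a=np.radians(15)
z=np.sin(a)*nose+np.cos(a)*np.array([0,0,-1]);R=frame(z,-nose)
g=np.array([.464,-.3395,.0495]);z=R[:,2]
plan(r.get_obs(),[(g-z*(.1587+.07),R),(g-z*.1587,R,.02)],step=.045)
```

```text
9 rows
[[-0.002, 0.318, 0.139], [-0.004, 0.325, 0.123], [-0.004, 0.33, 0.104], [-0.003, 0.336, 0.087], [-0.005, 0.34, 0.069], [0.0, 0.0, 0.146], [0.0, 0.0, 0.146], [0.0, 0.0, 0.145], [0.0, 0.0, 0.146]]
[[0.025, 0.0, -0.001], [0.026, 0.0, -0.001], [0.025, 0.0, 0.0], [0.026, 0.0, -0.001], [0.025, 0.0, -0.001], [0.0, 0.0, 0.0], [0.0, 0.0, 0.0], [0.0, 0.0, 0.0], [0.0, 0.0, 0.0]]
end [ 0.4669 -0.3804  0.2028] [[0.998, 0.068, -0.018], [0.07, -0.964, 0.258], [0.0, -0.259, -0.966]]
```

Emit:
apply_moves(
  dp=[
    [0,0.32,0.14],
    [0,0.32,0.12],
    [0,0.33,0.1],
    [0,0.34,0.09],
    [0,0.34,0.07],
    [0,0,0],
    [0,0,0],
  ],
  twist=[
    [0.025,0,0],
    [0.025,0,0],
    [0.025,0,0],
    [0.025,0,0],
    [0.025,0,0],
    [0,0,0],
    [0,0,0],
  ],
  jaw=[0,0,0,0,0,0,0],
  grip_force=60,
)

```text
clock: 3.45
tcp_pos: [0.4836, -0.3905, 0.2719]
orientation: [-2.866, -0.133, -0.001]
contact_force: [0.9, 1.1, 0.1]
grip_width: 0.0853
```

Run:
```python
from bench import r
from h import *
from plan import *
f=snap(r,"wrist","w3");o=r.get_obs();print(o["joints"].round(3),abs(o["qvel"]).max())
nose=np.array([-.07,.9975,0]);a=np.radians(15)
z=np.sin(a)*nose+np.cos(a)*np.array([0,0,-1]);R=frame(z,-nose)
g=np.array([.464,-.3395,.0495]);z=R[:,2]
plan(o,[(g-z*.1587,R,.02)],step=.045)
```

```text
[ 0.26   0.642  0.529  1.758 -0.571  1.093  1.161] 0.022501580011477784
4 rows
[[-0.034, 0.016, 0.145], [-0.034, 0.015, 0.145], [-0.034, 0.016, 0.146], [-0.033, 0.015, 0.145]]
[[-0.001, -0.001, 0.003], [-0.001, -0.001, 0.003], [-0.001, -0.001, 0.003], [-0.002, -0.001, 0.002]]
end [ 0.4668 -0.3805  0.2028] [[0.997, 0.069, -0.019], [0.071, -0.964, 0.257], [-0.001, -0.258, -0.966]]
```

View pics/w3.png

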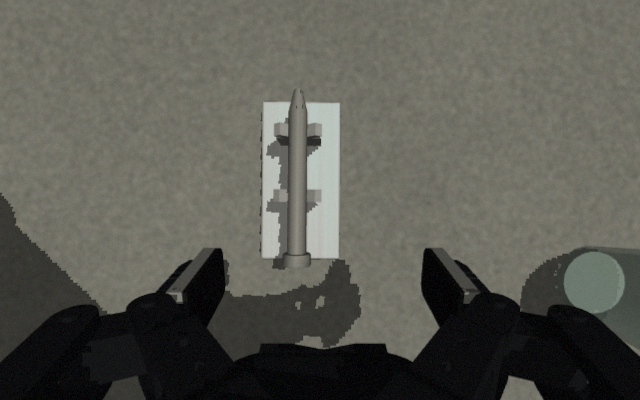

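Run:
```python
from h import *
w=load("w3.npz");w2=load("w2.npz")
a=cv2.resize(w["color"][80:280,250:350],None,fx=5,fy=3,interpolation=cv2.INTER_CUBIC);cv2.imwrite("pics/w3z.png",a[:,:,::-1])
print("tri nose",tri([(w,(298,89.5)),(w2,(320.3,233.8))]))
P=cloud(w)
L=[]
for v in range(110,266,12):
    q=P[v,280:316];k=q[:,2]>.048;q=q[k];u=np.where(k)[0]+280
    z=q[:,2];k2=z>np.nanmax(z)-.006; L.append([v,u[k2].min(),u[k2].max(),*q[k2].mean(0).round(4)])
for l in L: print(l)
```

```text
tri nose (array([ 0.45821643, -0.25188203,  0.05060316]), [np.float64(7.017855643605132e-05), np.float64(7.017855643594282e-05)])
[110, np.int64(289), np.int64(305), np.float64(0.4591), np.float64(-0.2661), np.float64(0.0551)]
[122, np.int64(288), np.int64(306), np.float64(0.4597), np.float64(-0.2734), np.float64(0.0544)]
[134, np.int64(280), np.int64(315), np.float64(0.4615), np.float64(-0.2806), np.float64(0.0539)]
[146, np.int64(288), np.int64(306), np.float64(0.4611), np.float64(-0.2883), np.float64(0.0548)]
[158, np.int64(289), np.int64(305), np.float64(0.4618), np.float64(-0.2958), np.float64(0.0548)]
[170, np.int64(289), np.int64(305), np.float64(0.4625), np.float64(-0.3032), np.float64(0.0553)]
[182, np.int64(288), np.int64(306), np.float64(0.4631), np.float64(-0.3106), np.float64(0.0546)]
[194, np.int64(280), np.int64(315), np.float64(0.4649), np.float64(-0.3179), np.float64(0.0546)]
[206, np.int64(288), np.int64(305), np.float64(0.4642), np.float64(-0.3255), np.float64(0.0548)]
[218, np.int64(288), np.int64(305), np.float64(0.4649), np.float64(-0.3329), np.float64(0.0547)]
[230, np.int64(288), np.int64(305), np.float64(0.4656), np.float64(-0.3403), np.float64(0.0549)]
[242, np.int64(287), np.int64(305), np.float64(0.4659), np.float64(-0.3478), np.float64(0.0544)]
[254, np.int64(283), np.int64(309), np.float64(0.4667), np.float64(-0.3553), np.float64(0.0543)]
```

View pics/w3z.png

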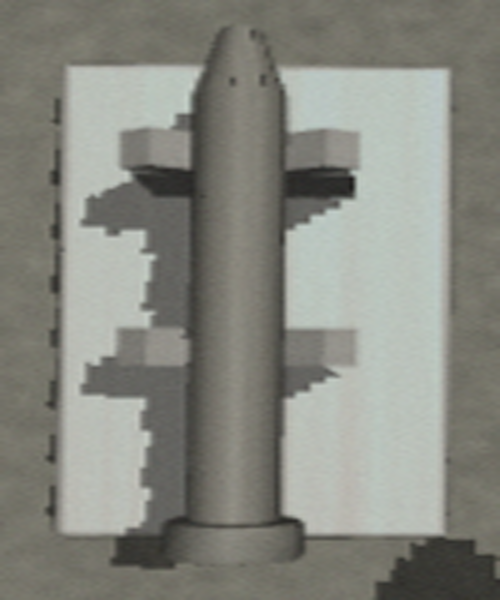

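Run:
```python
from bench import r
from plan import *
o=r.get_obs()
nose=np.array([-.085,.9964,0]);a=np.radians(15)
z=np.sin(a)*nose+np.cos(a)*np.array([0,0,-1]);R=frame(z,-nose)
g=np.array([.4655,-.3395,.0495]);z=R[:,2]
plan(o,[(g-z*(.1587+.025),R,.02),(g-z*.1587,R,.02)],step=.045)
```

```text
5 rows
[[-0.039, 0.021, 0.124], [-0.039, 0.02, 0.124], [-0.037, 0.02, 0.125], [0.0, 0.0, 0.104], [-0.001, 0.0, 0.104]]
[[-0.002, -0.002, 0.002], [-0.001, -0.002, 0.001], [-0.002, -0.001, 0.002], [0.0, 0.0, 0.0], [0.0, 0.0, 0.0]]
end [ 0.4689 -0.3805  0.2028] [[0.996, 0.081, -0.021], [0.084, -0.963, 0.257], [0.001, -0.258, -0.966]]
```

Emit:
apply_moves(
  dp=[
    [-0.04,0.02,0.12],
    [-0.04,0.02,0.12],
    [-0.04,0.02,0.12],
    [0,0,0.06],
    [0,0,0],
  ],
  twist=[
    [-0.002,-0.002,0.002],
    [-0.002,-0.002,0.002],
    [-0.002,-0.002,0.002],
    [0,0,0],
    [0,0,0],
  ],
  jaw=[0,0,0,0,0],
)

```text
clock: 4.0
tcp_pos: [0.4704, -0.3772, 0.2199]
orientation: [-2.88, -0.132, 0.017]
contact_force: [-0.2, 1.3, 0.6]
grip_width: 0.0852
```

Run:
```python
from bench import r
from plan import *
o=r.get_obs();print(o["joints"].round(3))
nose=np.array([-.085,.9964,0]);a=np.radians(15)
z=np.sin(a)*nose+np.cos(a)*np.array([0,0,-1]);R=frame(z,-nose)
g=np.array([.4655,-.3395,.0495]);z=R[:,2]
plan(o,[(g-z*.1587,R,.02)],step=.045)
```

```text
[ 0.264  0.689  0.502  1.825 -0.604  0.984  1.2  ]
1 rows
[[-0.014, 0.061, 0.131]]
[[0.001, 0.001, 0.003]]
end [ 0.469  -0.3804  0.2028] [[0.996, 0.082, -0.021], [0.085, -0.963, 0.257], [0.001, -0.258, -0.966]]
```

Emit:
apply_moves(
  dp=[
    [-0.01,0.06,0.07],
    [0,0,0.06],
    [0,0,0],
    [0,0,0],
  ],
  twist=[
    [0.001,0.001,0.003],
    [0,0,0],
    [0,0,0],
    [0,0,0],
  ],
  jaw=[0,0,60,120],
)

```text
clock: 4.4
tcp_pos: [0.4702, -0.38, 0.2021]
orientation: [-2.879, -0.124, 0.014]
contact_force: [-0.4, 0.4, -0.3]
grip_width: 0.0594
```

Run:
```python
from bench import r
from plan import *
from h import snap
o=r.get_obs()
snap(r,"wrist","w4");snap(r,"scene","s4")
nose=np.array([-.085,.9964,0]);a=np.radians(15)
z=np.sin(a)*nose+np.cos(a)*np.array([0,0,-1]);R=frame(z,-nose)
g=np.array([.4655,-.3395,.0495]);z=R[:,2]
plan(o,[(g-z*.1587,R,.02)],step=.045)
```

```text
1 rows
[[-0.011, 0.001, -0.007]]
[[0.001, -0.001, 0.001]]
end [ 0.469  -0.3804  0.2029] [[0.996, 0.081, -0.023], [0.084, -0.962, 0.259], [-0.001, -0.26, -0.966]]
```

View pics/w4.png

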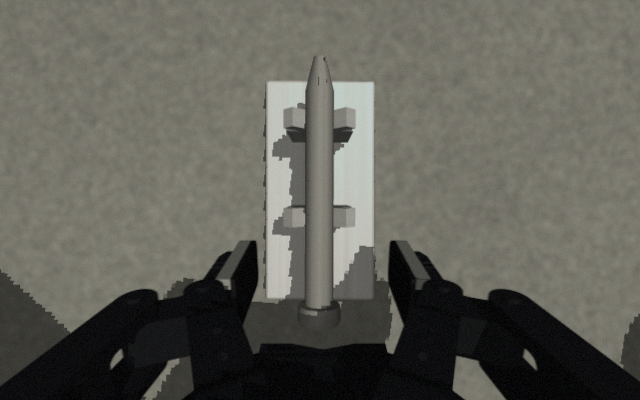

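Emit:
apply_moves(
  dp=[
    [-0.01,0,0],
    [0,0,0],
    [0,0,0],
    [0,0,0],
    [0,0,0],
  ],
  twist=[
    [0,0,0],
    [0,0,0],
    [0,0,0],
    [0,0,0],
    [0,0,0],
  ],
  jaw=[180,220,255,255,255],
  grip_force=80,
)

```text
clock: 5.0
tcp_pos: [0.4687, -0.3804, 0.2032]
orientation: [-2.879, -0.124, 0.013]
contact_force: [-0.2, -0.1, -0.8]
grip_width: 0.0091
```

Run:
```python
from bench import r
from h import snap
snap(r,"wrist","w5");print(r.get_obs())
```

```text
{'clock': 5.05, 'joints': array([ 0.27995523,  0.71301895,  0.48900462,  1.82827577, -0.62248376,
        0.96025283,  1.21786021]), 'qvel': array([ 0.00037613,  0.0010688 , -0.00152601, -0.00134829,  0.00037457,
        0.00153206,  0.00065576]), 'tau': array([-8.08838918e-02, -5.89166200e+01,  1.02735195e+01, -1.80033195e+01,
       -4.03658822e-01,  9.72470865e-01, -9.07516427e-03]), 'tcp_pos': array([ 0.46871264, -0.38042097,  0.20317694]), 'orientation': array([-2.87900978, -0.12403441,  0.01272633]), 'contact_force': array([-0.33475604, -0.33061655,  0.88365422]), 'moment': array([-0.22237064,  0.04426935, -0.00840139]), 'grip_width': 0.009281483303375868}
```

View pics/w5.png

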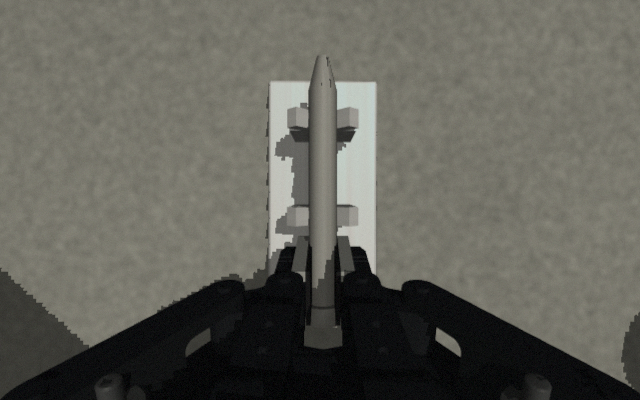

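Run:
```python
from bench import r
from plan import *
o=r.get_obs();p=o["tcp_pos"]
plan(o,[(p+[0,0,.03],None,.015),(p+[0,0,.18],None),(np.array([.55,-.12,.42]),None)],step=.045)
```

```text
13 rows
[[0.0, -0.032, -0.121], [0.001, -0.032, -0.121], [0.001, -0.08, -0.302], [0.0, -0.081, -0.302], [0.001, -0.08, -0.302], [0.001, -0.081, -0.302], [0.123, -0.302, 0.035], [0.123, -0.301, 0.036], [0.123, -0.302, 0.035], [0.123, -0.302, 0.035], [0.123, -0.301, 0.035], [0.123, -0.302, 0.036], [0.123, -0.301, 0.035]]
[[0.0, 0.0, 0.0], [0.0, 0.0, 0.0], [0.0, 0.0, 0.0], [0.0, 0.0, 0.0], [0.0, 0.0, 0.0], [0.0, 0.0, 0.0], [0.0, 0.0, 0.0], [0.0, 0.0, 0.0], [0.0, 0.0, 0.0], [0.0, 0.0, 0.0], [0.0, 0.0, 0.0], [0.0, 0.0, 0.0], [0.0, 0.0, 0.0]]
end [ 0.55 -0.12  0.42] [[0.996, 0.083, -0.02], [0.086, -0.963, 0.256], [0.002, -0.257, -0.966]]
```

Emit:
apply_moves(
  dp=[
    [0,-0.03,-0.12],
    [0,-0.03,-0.12],
    [0,-0.08,-0.3],
    [0,-0.08,-0.3],
    [0,-0.08,-0.3],
    [0,-0.08,-0.3],
    [0.12,-0.3,0.03],
    [0.12,-0.3,0.03],
    [0.12,-0.3,0.03],
    [0.12,-0.3,0.03],
    [0.12,-0.3,0.03],
    [0.12,-0.3,0.03],
    [0.1,-0.25,0.03],
    [0,0,0],
    [0,0,0],
    [0,0,0],
  ],
  twist=[
    [0,0,0],
    [0,0,0],
    [0,0,0],
    [0,0,0],
    [0,0,0],
    [0,0,0],
    [0,0,0],
    [0,0,0],
    [0,0,0],
    [0,0,0],
    [0,0,0],
    [0,0,0],
    [0,0,0],
    [0,0,0],
    [0,0,0],
    [0,0,0],
  ],
  jaw=[255,255,255,255,255,255,255,255,255,255,255,255,255,255,255,255],
)

```text
clock: 6.65
tcp_pos: [0.5445, -0.124, 0.45]
orientation: [-2.886, -0.116, -0.015]
contact_force: [0.5, -0.4, -0.9]
grip_width: 0.0091
```

Run:
```python
from bench import r
from h import snap
snap(r,"wrist","w6");o=r.get_obs();print(o["joints"].round(3),abs(o["qvel"]).max(),o["grip_width"],o["tcp_pos"],o["orientation"])
```

```text
[-0.261  0.286  0.549  1.797 -0.422  1.202  0.529] 0.013822303628441966 0.009478783400240111 [ 0.54432189 -0.12462703  0.44998417] [-2.88614465 -0.1140925  -0.01480554]
```

View pics/w6.png

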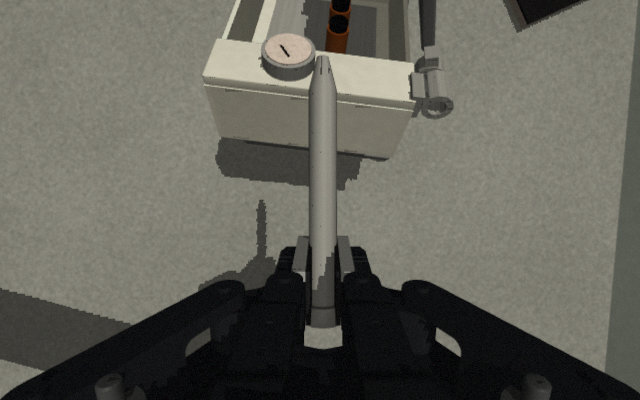

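Run:
```python
from h import *
w=load("w6.npz")
a=cv2.resize(w["color"][30:130,390:470],None,fx=6,fy=6,interpolation=cv2.INTER_CUBIC);cv2.imwrite("pics/w6z.png",a[:,:,::-1])
a=cv2.resize(w["color"][30:170,195:425],None,fx=3.4,fy=3.4,interpolation=cv2.INTER_CUBIC);cv2.imwrite("pics/w6y.png",a[:,:,::-1])
```

```text
(no output)
```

View pics/w6z.png

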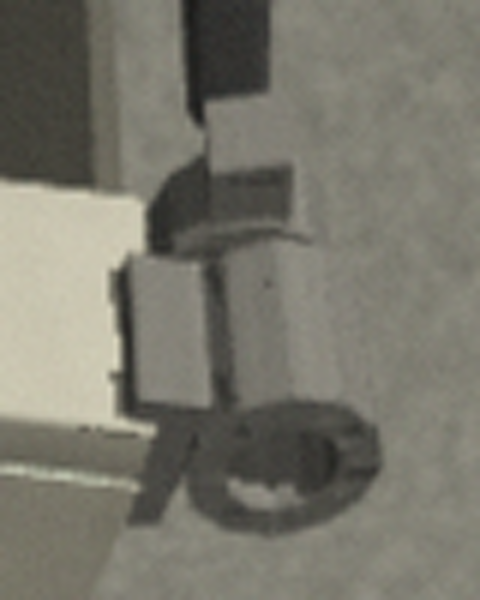

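View pics/w6y.png

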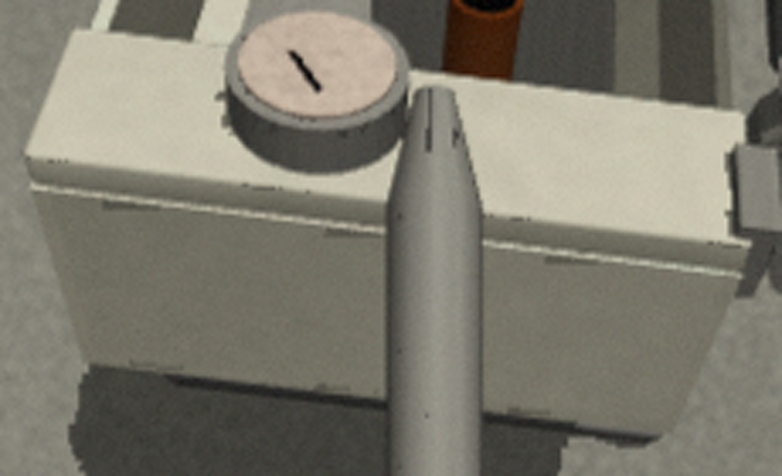

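Run:
```python
from h import *
w=load("w6.npz");P=cloud(w)
for uv in [(437.5,107.8)]:
    t,d=ray(w,uv)
    ring=[P[int(round(107.8+9*np.sin(a))),int(round(437.5+13*np.cos(a)))] for a in np.linspace(0,6.28,12,endpoint=False)]
    zs=[w["z_map"][int(round(107.8+9*np.sin(a))),int(round(437.5+13*np.cos(a)))] for a in np.linspace(0,6.28,12,endpoint=False)]
    print(np.round(zs,3),np.array(ring).mean(0));
    for z in (.235,.242,.25): print(z,px(w,uv,z))
def planefit(c,thr=.002):
    c=c[~np.isnan(c[:,0])]
    for _ in range(6):
        mu=np.median(c,0) if _==0 else c.mean(0);n=np.linalg.svd(c-mu)[2][2];n*=np.sign(n[2]);e=(c-mu)@n;c=c[np.abs(e)<max(thr,1.5*e.std())]
    return n,c.mean(0),e.std(),len(c)
m=np.concatenate([P[62:80,340:400].reshape(-1,3),P[55:75,218:255].reshape(-1,3)])
n,mu,sd,N=planefit(m);print("panel",n,np.degrees(np.arccos(n[2])),mu,sd,N, "heading",np.arctan2(n[0],n[1]))
# panel corner points by pixel: upper front edge z=4,x=0
def onplane(uv): 
    t,d=ray(w,uv); return t+((mu-t)@n)/(d@n)*d
f=lambda x,y:(195+x/3.4,30+y/3.4)
L=onplane(f(27,157));Rr=onplane(f(748,243));print("front edge",L,Rr,np.linalg.norm(L-Rr),(Rr-L)/np.linalg.norm(Rr-L))
B=onplane(f(75,30));print("back left",B,np.linalg.norm(B-L)); B2=onplane(f(745,112));print("back right",B2,np.linalg.norm(B2-Rr))
```

```text
[0.247 0.25  0.253 0.254 0.256 0.253 0.248 0.244 0.242 0.239 0.242 0.242] [0.6248975  0.01661161 0.1903479 ]
0.235 [0.62057978 0.01321362 0.20278479]
0.242 [0.62300544 0.01519361 0.1958075 ]
0.25 [0.62577763 0.01745646 0.18783346]
panel [0.01906312 0.50467499 0.86309892] 30.333668900191427 [0.5321062  0.04152813 0.1824157 ] 0.00047020782423670015 1809 heading 0.03775511306724991
front edge [0.4509167  0.02428135 0.19429353] [0.60663411 0.01897053 0.19395959] 0.15580830482060315 [ 0.99941662 -0.03408564 -0.00214324]
back left [0.45193741 0.06140962 0.17256118] 0.043033068293669714
back right [0.60944955 0.05597552 0.17225968] 0.04299049436807585
```

Run:
```python
from h import *
w=load("w6.npz");P=cloud(w)
R=Ro.from_rotvec(w["ori"]).as_matrix();p=w["pos"]
C=[]
for v in range(80,240,8):
    q=P[v,300:350];z=w["z_map"][v,300:350];k=z<np.nanmin(z[z>0])+.0045;q=q[k];u=np.where(k)[0]+300
    # mid of silhouettes, subtract radius
    zc=z[k].min()+.006
    X=px(w,(u.mean(),v),zc);C.append(np.r_[R.T@(X-p)]); 
    if v%32==0:print(v,u.min(),u.max(),z[k].min(),C[-1].round(4))
C=np.array(C)
for _ in range(3):
    mu=C.mean(0);d=np.linalg.svd(C-mu)[2][0];e=np.linalg.norm((C-mu)-np.outer((C-mu)@d,d),axis=1);C=C[e<max(.001,2*e.mean())]
d*=np.sign(-d[1]);print("axis tool",mu,d,"angle to -y deg",np.degrees(np.arctan2(d[2],-d[1])),e.max(), "world dir",R@d)
t,dd=ray(w,(322.3,56.5))
# closest point of nose ray to axis
mw=R@mu+p;dw=R@d
A=np.stack([dd,-dw],1);s=np.linalg.lstsq(A,mw-t,rcond=None)[0];N=mw+dw*s[1];print("nose",N,"tool",R.T@(N-p),np.linalg.norm(t+dd*s[0]-N))
print("expected grasp pt on axis from pick: tool", )
```

```text
96 310 333 0.13314493 [-0.0006 -0.0697  0.1757]
128 311 335 0.13367146 [ 1.000e-04 -5.670e-02  1.727e-01]
160 309 335 0.1336536 [-0.0003 -0.0436  0.1691]
192 309 335 0.13422276 [-0.0004 -0.0305  0.1661]
224 310 334 0.13411835 [-0.0004 -0.0174  0.1624]
axis tool [-0.00025114 -0.04523922  0.16961887] [-0.00162663 -0.96645231  0.25684098] angle to -y deg 14.88271926956133 0.0006449257334181947 world dir [-0.07892004  0.99685688 -0.00692694]
nose [0.53726426 0.00396606 0.29679633] tool [-0.00031934 -0.08575834  0.18038709] 0.00010742108433964116
expected grasp pt on axis from pick: tool
```

```bash
cat > hinge.py <<'E'
from plan import *
M=np.array([.6248,.0164,.1905])
yh=np.array([.99933,-.0365,0]);zt=np.array([.01825,.49966,.86603]);xh=np.cross(yh,zt);xh/=np.linalg.norm(xh);zh=np.cross(xh,yh)
H=np.stack([xh,yh,zh],1)
dt=np.array([-.0016,-.9665,.2568]);dt/=np.linalg.norm(dt);Nt=np.array([-.0003,-.0858,.1804])
def Rins():
    # tool basis (d, x-ish) -> (-xh, yh)
    a=dt;b=np.array([1.,0,0]);b-=a*(a@b);b/=np.linalg.norm(b);c=np.cross(a,b)
    A=np.stack([a,b,c],1);B=np.stack([-xh,yh,np.cross(-xh,yh)],1);return B@A.T
def tcp_for(s,y=0,z=0): return M+H@np.array([s,y,z])-Rins()@Nt
E
python3 - <<'E'
from bench import r
from hinge import *
o=r.get_obs();R=Rins();print(R.round(3))
plan(o,[(tcp_for(.08),R)],step=.035,ang=6)
print(tcp_for(.08),tcp_for(-.066))
E
```

```text
[[ 0.999 -0.037 -0.009]
 [-0.038 -0.965 -0.261]
 [ 0.001  0.261 -0.965]]
6 rows
[[0.109, -0.032, 0.043], [0.109, -0.038, 0.04], [0.109, -0.042, 0.037], [0.107, -0.049, 0.032], [0.107, -0.052, 0.027], [0.105, -0.057, 0.022]]
[[-0.041, -0.002, 0.009], [-0.041, -0.001, 0.009], [-0.041, -0.002, 0.01], [-0.042, -0.001, 0.009], [-0.041, -0.002, 0.009], [-0.041, -0.002, 0.009]]
end [ 0.621  -0.0886  0.427 ] [[0.999, -0.036, -0.01], [-0.038, -0.965, -0.261], [-0.0, 0.261, -0.965]]
[ 0.62105853 -0.08859099  0.42703402] [0.62567362 0.03776506 0.35403506]
```

Emit:
apply_moves(
  dp=[
    [0.11,-0.03,0.04],
    [0.11,-0.04,0.04],
    [0.11,-0.04,0.04],
    [0.11,-0.05,0.03],
    [0.11,-0.05,0.03],
    [0.1,-0.06,0.02],
    [0,0,0],
    [0,0,0],
    [0,0,0],
  ],
  twist=[
    [-0.041,-0.002,0.009],
    [-0.041,-0.002,0.009],
    [-0.041,-0.002,0.009],
    [-0.041,-0.002,0.009],
    [-0.041,-0.002,0.009],
    [-0.041,-0.002,0.009],
    [0,0,0],
    [0,0,0],
    [0,0,0],
  ],
  jaw=[255,255,255,255,255,255,255,255,255],
)

```text
clock: 7.6
tcp_pos: [0.6195, -0.1033, 0.4277]
orientation: [2.858, -0.091, -0.019]
contact_force: [-0.7, 0.5, -1.4]
grip_width: 0.0092
```

Run:
```python
from bench import r
from h import *
from hinge import *
snap(r,"wrist","w7");o=r.get_obs();print(o["joints"].round(3),abs(o["qvel"]).max(),o["contact_force"],o["moment"])
f=snap(r,"scene","s7")
cv2.imwrite("pics/s7z.png",cv2.resize(f["color"][60:260,250:450],None,fx=3,fy=3,interpolation=cv2.INTER_CUBIC)[:,:,::-1])
plan(o,[(tcp_for(.03),Rins())],step=.02)
```

```text
[-5.080e-01  4.480e-01  6.990e-01  1.696e+00 -1.000e-03  1.076e+00
  7.300e-02] 0.009906371229435308 [-0.12567406 -0.0178487  -1.38655803] [ 0.29361103 -0.06210181 -0.0114133 ]
4 rows
[[-0.001, -0.132, 0.018], [0.0, -0.132, 0.018], [0.001, -0.133, 0.019], [0.002, -0.131, 0.019]]
[[0.002, 0.001, -0.003], [0.002, 0.002, -0.003], [0.003, 0.001, -0.003], [0.002, 0.002, -0.003]]
end [ 0.6226 -0.0454  0.4021] [[0.999, -0.036, -0.009], [-0.037, -0.965, -0.26], [0.001, 0.26, -0.966]]
```

View pics/w7.png

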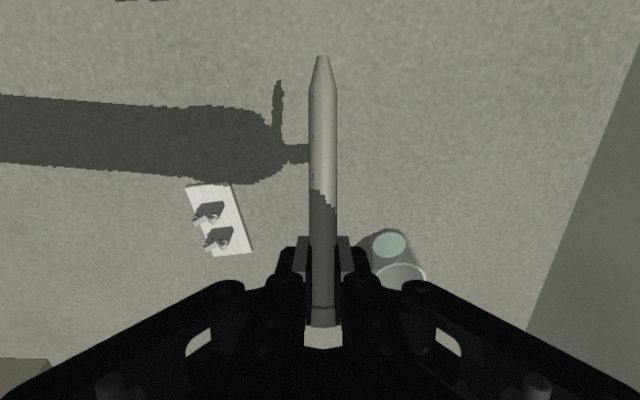

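View pics/s7z.png

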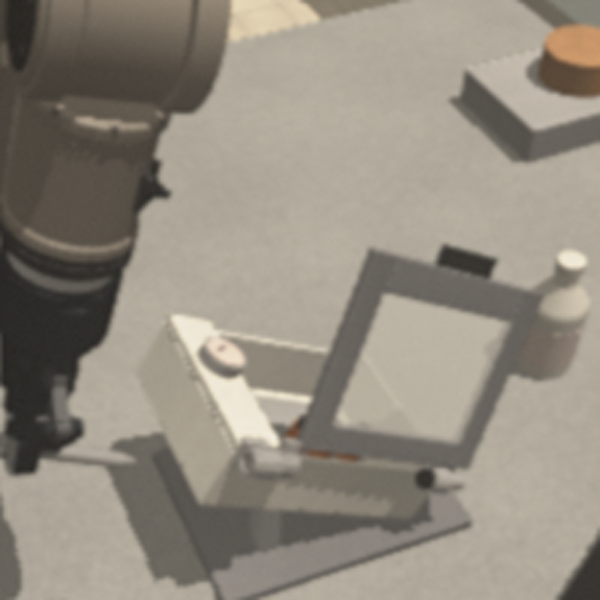

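Emit:
apply_moves(
  dp=[
    [0,-0.13,0.02],
    [0,-0.13,0.02],
    [0,-0.13,0.02],
    [0,-0.13,0.02],
    [0,0,0],
    [0,0,0],
  ],
  twist=[
    [0.002,0.002,-0.003],
    [0.002,0.002,-0.003],
    [0.002,0.002,-0.003],
    [0.002,0.002,-0.003],
    [0,0,0],
    [0,0,0],
  ],
  jaw=[255,255,255,255,255,255],
)

```text
clock: 8.3
tcp_pos: [0.6217, -0.0408, 0.3995]
orientation: [2.881, -0.049, 0.002]
contact_force: [-0.8, 0.3, -1.5]
grip_width: 0.0092
```

Run:
```python
from bench import r
from h import *
from hinge import *
w=snap(r,"wrist","w8");o=r.get_obs();print(o["tcp_pos"]-tcp_for(.03),H.T@(o["tcp_pos"]-tcp_for(.03)))
print(proj(w,M),proj(w,M-xh*.046))
Ra=Ro.from_rotvec(o["orientation"]).as_matrix();N=o["tcp_pos"]+Ra@Nt;print("nose in H",H.T@(N-M),"axis",H.T@(Ra@dt))
f=snap(r,"scene","s8")
cv2.imwrite("pics/s8z.png",cv2.resize(f["color"][60:260,250:450],None,fx=3,fy=3,interpolation=cv2.INTER_CUBIC)[:,:,::-1])
plan(o,[(tcp_for(.004),Rins())],step=.02)
```

```text
[-0.00093081  0.00476601 -0.0025995 ] [-0.00539506 -0.00110415  0.00011315]
[322.415852    -1.47690865] [ 322.38211125 -111.36833985]
nose in H [ 0.02398928 -0.00028842  0.00063884] axis [-0.99999016 -0.00183246  0.0040388 ]
2 rows
[[0.005, -0.083, 0.023], [0.004, -0.083, 0.023]]
[[-0.001, -0.001, 0.001], [-0.001, -0.002, 0.001]]
end [ 0.6235 -0.0228  0.389 ] [[0.999, -0.037, -0.009], [-0.039, -0.965, -0.261], [0.001, 0.261, -0.965]]
```

View pics/w8.png

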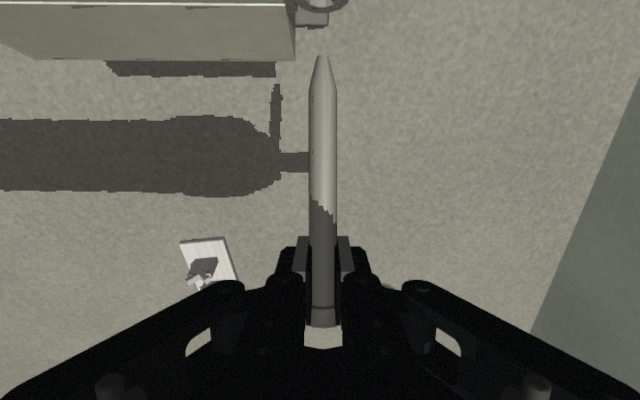

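View pics/s8z.png

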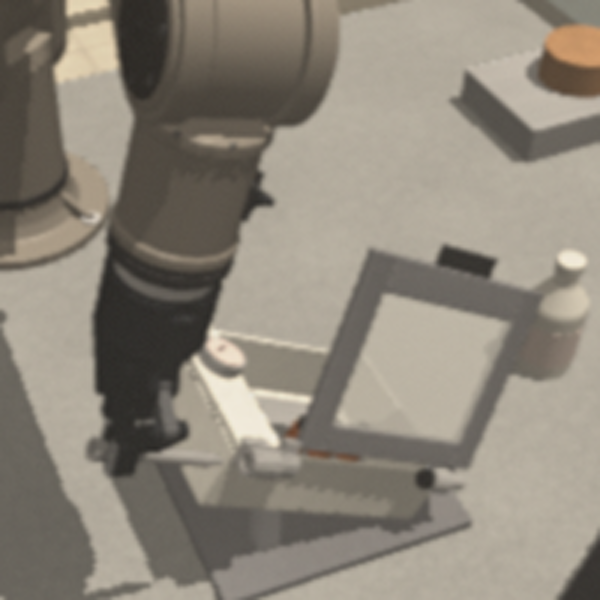

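Emit:
apply_moves(
  dp=[
    [0,-0.08,0.021],
    [0,-0.08,0.021],
    [0,-0.08,0.021],
    [0,0,0],
  ],
  twist=[
    [-0.001,-0.001,0.001],
    [-0.001,-0.001,0.001],
    [0,0,0],
    [0,0,0],
  ],
  jaw=[255,255,255,255],
  grip_force=90,
)

```text
clock: 8.8
tcp_pos: [0.6229, -0.0146, 0.3842]
orientation: [2.876, -0.061, -0.002]
contact_force: [-0.0, 0.1, -1.7]
grip_width: 0.0092
```

```bash
cat > st.py <<'E'
from bench import r
from h import *
from hinge import *
def st():
    o=r.get_obs();Ra=Ro.from_rotvec(o["orientation"]).as_matrix();N=o["tcp_pos"]+Ra@Nt
    print("nose in H mm",(1e3*H.T@(N-M)).round(1),"axis",(H.T@(Ra@dt)).round(4),"F in H",(H.T@o["contact_force"]).round(1),"mom H",(H.T@o["moment"]).round(2),o["grip_width"],o["clock"])
    return o
E
python3 - <<'E'
from st import *
st()
w=snap(r,"wrist","w9")
f=snap(r,"scene","s9")
cv2.imwrite("pics/s9z.png",cv2.resize(f["color"][160:240,280:380],None,fx=6,fy=6,interpolation=cv2.INTER_CUBIC)[:,:,::-1])
E
```

```text
nose in H mm [-5.4 -0.1 -0.2] axis [-1.      0.0052 -0.001 ] F in H [-0.9 -0.  -1.5] mom H [-0.    0.27  0.05] 0.009199273923727836 8.8
```

View pics/w9.png

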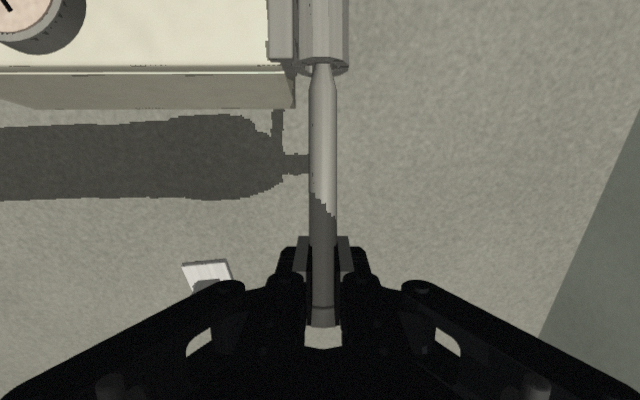

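View pics/s9z.png

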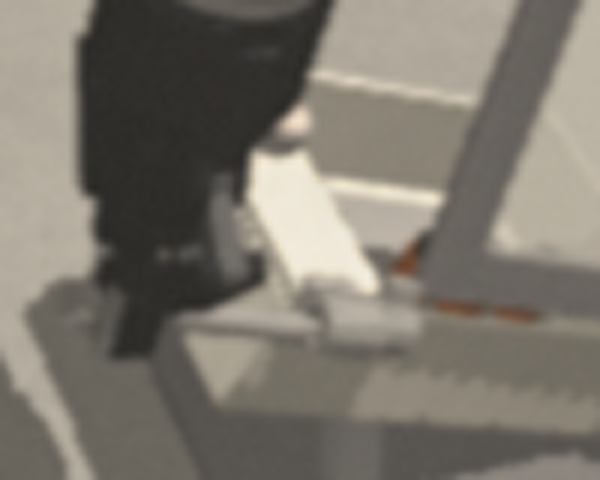

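Emit:
apply_moves(
  dp=[
    [0,-0.07,0.018],
    [0,-0.07,0.018],
    [0,-0.05,0.013],
    [0,0,0],
  ],
  twist=[
    [0,0,-0.001],
    [0,0,-0.001],
    [0,0,0],
    [0,0,0],
  ],
  jaw=[255,255,255,255],
)

```text
clock: 9.3
tcp_pos: [0.6237, 0.0048, 0.3733]
orientation: [2.875, -0.059, -0.002]
contact_force: [-0.4, 1.3, -0.3]
grip_width: 0.0092
```

```bash
python3 -c "
from st import *
st()"
```

```text
nose in H mm [-27.5  -0.1  -0.1] axis [-1.      0.0041 -0.0018] F in H [-1.3 -0.4  0.4] mom H [-0.23  0.64  0.13] 0.009175930050593258 9.3
```

Emit:
apply_moves(
  dp=[
    [0,-0.06,0.016],
    [0,-0.06,0.016],
    [0,-0.06,0.016],
    [0,0,0],
  ],
  twist=[
    [0,0,0],
    [0,0,0],
    [0,0,0],
    [0,0,0],
  ],
  jaw=[255,255,255,255],
)

```text
clock: 9.7
tcp_pos: [0.6242, 0.0235, 0.3626]
orientation: [2.872, -0.061, -0.004]
contact_force: [-2.3, 5.4, 0.5]
grip_width: 0.0089
```

```bash
python3 -c "
from st import *
st()"
```

```text
nose in H mm [-48.6  -0.3  -0.4] axis [-1.      0.005  -0.0049] F in H [-4.4 -2.5  3.1] mom H [-0.49  1.43  0.38] 0.008895843656201484 9.7
```

Emit:
apply_moves(
  dp=[
    [0,-0.06,0.016],
    [0,-0.06,0.016],
    [0,-0.03,0.008],
    [0,0,0],
  ],
  twist=[
    [0,0,0],
    [0,0,0],
    [0,0,0],
    [0,0,0],
  ],
  jaw=[255,255,255,255],
)

```text
clock: 10.1
tcp_pos: [0.6249, 0.0374, 0.3552]
orientation: [2.867, -0.065, -0.005]
contact_force: [-3.6, 1.6, 2.6]
grip_width: 0.0092
```

Run:
```python
from st import *
st()
w=snap(r,"wrist","w10")
```

```text
nose in H mm [-63.6  -0.1  -0.5] axis [-0.9999  0.0073 -0.01  ] F in H [ 0.  -3.6  3. ] mom H [-0.66  0.61  0.49] 0.00917030985650705 10.1
```

View pics/w10.png

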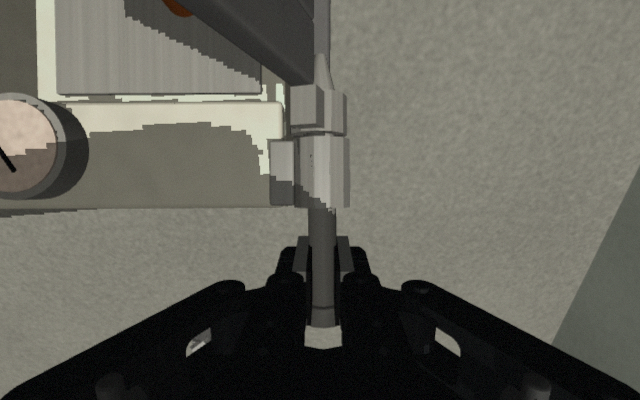

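Emit:
apply_moves(
  dp=[
    [0,-0.04,0.01],
    [0,0,0],
    [0,0,0],
    [0,0,0],
    [0,0,0],
    [0,0,0],
  ],
  twist=[
    [0,0,0],
    [0,0,0],
    [0,0,0],
    [0,0,0],
    [0,0,0],
    [0,0,0],
  ],
  jaw=[255,255,120,120,120,120],
)

```text
clock: 10.75
tcp_pos: [0.6257, 0.0418, 0.3526]
orientation: [2.866, -0.067, -0.001]
contact_force: [-1.2, -0.1, 0.2]
grip_width: 0.045
```

Run:
```python
from st import *
st()
w=snap(r,"wrist","w11")
```

```text
nose in H mm [-68.6   1.1  -0.6] axis [-0.9999  0.0094 -0.0107] F in H [ 0.2 -1.2  0.1] mom H [ 0.01  0.26 -0.03] 0.04498020103978706 10.75
```

View pics/w11.png

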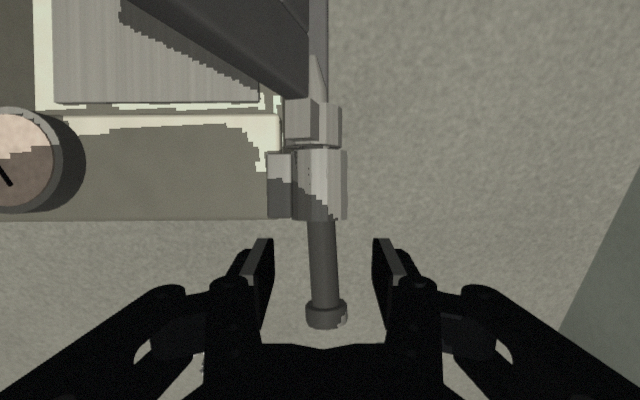

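```bash
cat >> st.py <<'E'
ct=np.array([0,-.011,.173])
def tcp_c(x,y,z,R=None): 
    R=Rins() if R is None else R
    return M+H@np.array([x,y,z])-R@ct
def stc():
    o=r.get_obs();Ra=Ro.from_rotvec(o["orientation"]).as_matrix();N=o["tcp_pos"]+Ra@ct
    print("corner in H mm",(1e3*H.T@(N-M)).round(1),"F in H",(H.T@o["contact_force"]).round(1),"mom H",(H.T@o["moment"]).round(2),o["grip_width"],o["clock"])
    return o
E
python3 - <<'E'
from st import *
o=stc();p=o["tcp_pos"];Ra=Ro.from_rotvec(o["orientation"]).as_matrix()
plan(o,[(p-Ra[:,2]*.06,None,.03),(tcp_c(.065,0,.04),Rins(),.04)])
E
```

```text
corner in H mm [  5.7   0.6 -11.8] F in H [-0.6  0.7 -0.7] mom H [-0.05  0.31 -0.01] 0.04536165085518742 10.8
5 rows
[[0.0, 0.0, -0.167], [0.0, 0.0, -0.166], [0.0, 0.0, -0.167], [0.003, 0.194, -0.02], [0.001, 0.193, -0.021]]
[[0.0, 0.0, 0.0], [0.0, 0.0, 0.0], [0.0, 0.0, 0.0], [0.003, -0.001, -0.002], [0.002, 0.0, -0.002]]
end [0.6246 0.0147 0.4276] [[0.999, -0.037, -0.009], [-0.038, -0.965, -0.261], [0.001, 0.261, -0.965]]
```

Emit:
apply_moves(
  dp=[
    [0,0,-0.16],
    [0,0,-0.16],
    [0,0,-0.16],
    [0,0.19,-0.02],
    [0,0.19,-0.02],
    [0,0,0],
    [0,0,0],
    [0,0,0],
  ],
  twist=[
    [0,0,0],
    [0,0,0],
    [0,0,0],
    [0.003,0,-0.002],
    [0.002,0,-0.002],
    [0,0,0],
    [0,0,0],
    [0,0,0],
  ],
  jaw=[120,120,120,200,255,255,255,255],
)

```text
clock: 11.6
tcp_pos: [0.6244, 0.0161, 0.4261]
orientation: [2.877, -0.053, -0.002]
contact_force: [1.1, -0.4, -0.6]
grip_width: 0.0001
```

Run:
```python
from st import *
o=stc()
w=snap(r,"wrist","w12")
plan(o,[(tcp_c(.062,0,-.003),Rins(),.02)])
```

```text
corner in H mm [63.   0.1 39.5] F in H [ 0.   1.2 -0.7] mom H [-0.05  0.27  0.06] 0.00011137261794041766 11.6
3 rows
[[0.001, 0.028, 0.115], [0.0, 0.027, 0.115], [0.001, 0.028, 0.114]]
[[0.0, 0.0, 0.0], [0.0, -0.001, 0.0], [0.0, 0.0, 0.0]]
end [ 0.624  -0.0043  0.3888] [[0.999, -0.036, -0.009], [-0.037, -0.965, -0.261], [0.001, 0.261, -0.965]]
```

View pics/w12.png

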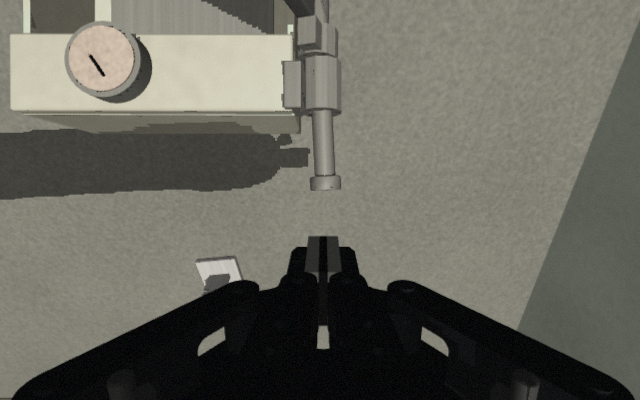

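Run:
```python
from st import *
w=load("w12.npz");P=(cloud(w)-M)@H*1e3
print(P[178:192:2,325].round(1)); print(P[183,310:342:3].round(1)); print(P[120:170:10,322].round(1))
```

```text
[[  37.7    1.7    6.7]
 [  38.8    1.6    7.4]
 [  39.9    1.6    7.2]
 [  41.     1.6    6.8]
 [  42.1    1.6    6.6]
 [  43.2    1.6    7.3]
 [  40.9    4.1 -242.2]]
[[40.2 -6.9 -0.4]
 [40.3 -5.1  3.7]
 [40.4 -3.4  5.9]
 [40.4 -1.7  5.7]
 [40.4 -0.   6.2]
 [40.4  1.6  6.8]
 [40.4  3.3  6.3]
 [ nan  nan  nan]
 [40.4  6.7  4.8]
 [40.3  8.5  2.8]
 [40.2 10.5 -1.6]]
[[ 4.9  0.1  4.4]
 [10.5  0.   4.3]
 [16.2  0.   4.6]
 [21.7  0.   3.5]
 [27.4  0.   3.9]]
```

Emit:
apply_moves(
  dp=[
    [0,0.028,0.115],
    [0,0.028,0.115],
    [0,0.028,0.115],
    [0,0,0],
    [0,0,0],
  ],
  twist=[
    [0,0,0],
    [0,0,0],
    [0,0,0],
    [0,0,0],
    [0,0,0],
  ],
  jaw=[255,255,255,255,255],
)

```text
clock: 12.15
tcp_pos: [0.6231, -0.0033, 0.3819]
orientation: [2.877, -0.047, -0.01]
contact_force: [0.3, 0.3, 0.6]
grip_width: -0.0
```

Run:
```python
from st import *
o=stc()
w=snap(r,"wrist","w13");f=snap(r,"scene","s13")
cv2.imwrite("pics/s13z.png",cv2.resize(f["color"][160:240,280:380],None,fx=6,fy=6,interpolation=cv2.INTER_CUBIC)[:,:,::-1])
```

```text
corner in H mm [57.9 -1.3 -8.5] F in H [0.  0.3 0.7] mom H [0.   0.25 0.03] -2.608891537849965e-05 12.15
```

View pics/w13.png

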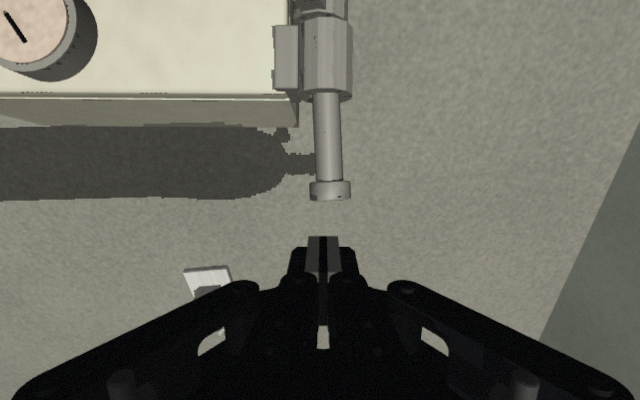

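View pics/s13z.png

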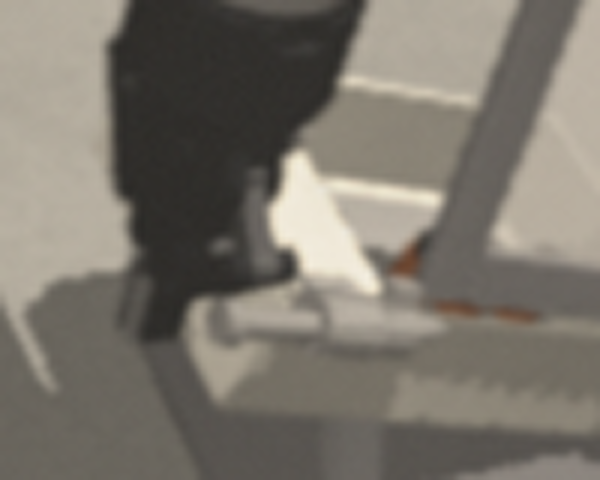

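Emit:
apply_moves(
  dp=[
    [0.024,0,-0.045],
    [0,-0.08,0.021],
    [0,-0.04,0.01],
    [0,0,0],
  ],
  twist=[
    [0,0,0],
    [0,0,0],
    [0,0,0],
    [0,0,0],
  ],
  jaw=[255,255,255,255],
)

```text
clock: 12.65
tcp_pos: [0.6276, 0.0133, 0.3817]
orientation: [2.878, -0.046, -0.004]
contact_force: [0.0, 0.2, -0.1]
grip_width: 0.0003
```

Run:
```python
from st import *
o=stc()
```

```text
corner in H mm [43.   3.3 -0.3] F in H [-0.2  0.  -0. ] mom H [-0.02  0.34  0.04] 0.0002643037496701435 12.65
```

Emit:
apply_moves(
  dp=[
    [-0.012,-0.055,0.025],
    [0,-0.055,0.015],
    [0,-0.055,0.015],
    [0,0,0],
  ],
  twist=[
    [0,0,0],
    [0,0,0],
    [0,0,0],
    [0,0,0],
  ],
  jaw=[255,255,255,255],
)

```text
clock: 13.05
tcp_pos: [0.6276, 0.0205, 0.3756]
orientation: [2.861, -0.059, 0.004]
contact_force: [1.0, 0.0, -0.5]
grip_width: -0.0002
```

Run:
```python
from st import *
o=stc()
w=snap(r,"wrist","w14")
P=(cloud(w)-M)@H*1e3
```

```text
corner in H mm [36.4  4.  -2.8] F in H [-0.3  1.  -0.4] mom H [ 0.07  0.31 -0.02] -0.0001670250912978942 13.05
```

View pics/w14.png

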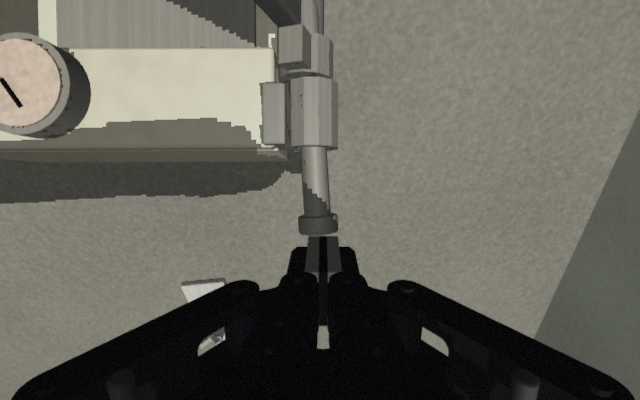

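Emit:
apply_moves(
  dp=[
    [-0.02,-0.1,0.026],
    [0,-0.1,0.026],
  ],
  twist=[
    [0.004,0,0],
    [0,0,0],
  ],
  jaw=[255,255],
)

```text
clock: 13.3
tcp_pos: [0.6266, 0.0373, 0.3652]
orientation: [2.865, -0.068, 0.009]
contact_force: [-4.2, -11.0, 17.9]
grip_width: -0.0001
```

Run:
```python
from st import *
o=stc()
```

```text
corner in H mm [16.2  2.9 -3.3] F in H [18.6 -3.8 10. ] mom H [-0.62 -3.03  0.26] -0.00012804055050340312 13.3
```

Emit:
apply_moves(
  dp=[
    [0,-0.08,0.022],
  ],
  twist=[
    [0.003,0,0],
  ],
  jaw=[255],
)

```text
clock: 13.4
tcp_pos: [0.6272, 0.042, 0.3622]
orientation: [2.864, -0.073, 0.011]
contact_force: [-4.8, -12.3, 19.3]
grip_width: -0.0004
```

Run:
```python
from st import *
o=stc()
w=snap(r,"wrist","w15")
```

```text
corner in H mm [10.6  3.5 -3.5] F in H [20.4 -4.3 10.5] mom H [-0.97 -3.22  0.32] -0.0004039034787953463 13.4
```

View pics/w15.png

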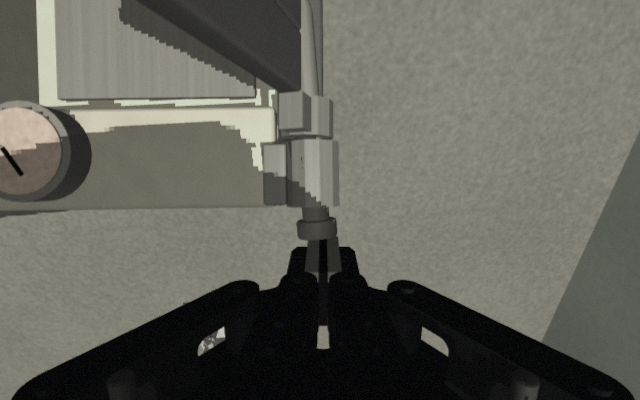

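Emit:
apply_moves(
  dp=[
    [-0.01,-0.08,0.022],
  ],
  twist=[
    [0.003,0,0],
  ],
  jaw=[255],
)

```text
clock: 13.55
tcp_pos: [0.6269, 0.0472, 0.3589]
orientation: [2.865, -0.077, 0.013]
contact_force: [-7.3, -22.5, 38.1]
grip_width: 0.0001
```

Run:
```python
from st import *
o=stc()
w=snap(r,"wrist","w16")
P=(cloud(w)-M)@H*1e3
for v in range(196,240,3): print(v,P[v,316].round(1),P[v,322].round(1))
```

```text
corner in H mm [ 4.3  3.1 -3.7] F in H [38.7 -6.5 21.7] mom H [-1.25 -6.72  0.39] 8.331352781925255e-05 13.55
196 [-11.4   0.7  11.6] [-11.4   3.2  11.6]
199 [-10.2   0.7  11.5] [-10.1   3.2  11.2]
202 [-9.   0.7 11.7] [-8.9  3.2  9.7]
205 [-7.7  0.7 11.2] [-7.6  3.1 10. ]
208 [-6.5  0.6 12. ] [-6.4  3.1 11.1]
211 [-5.3  0.6 11.4] [-5.2  3.1 10.8]
214 [-4.   0.6 11.4] [-3.9  3.1 10.7]
217 [-2.8  0.5 10.9] [-2.8  3.  11.7]
220 [-1.6  0.5 11.6] [-1.5  3.  11.6]
223 [0.  0.4 7.9] [0.2 3.  6.4]
226 [1.4 0.4 7. ] [1.5 3.  6.2]
229 [2.7 0.4 6.7] [2.7 2.9 7.1]
232 [3.7 0.4 8.6] [4.1 2.9 6.1]
235 [5.1 0.3 8. ] [5.2 2.9 7.4]
238 [6.6 0.3 6.5] [6.5 2.8 7.3]
```

View pics/w16.png

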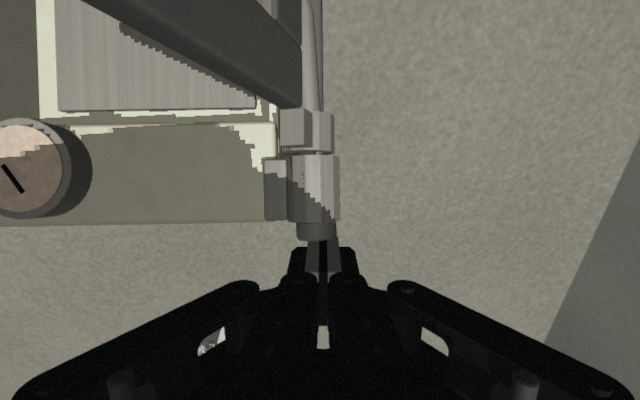

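Emit:
apply_moves(
  dp=[
    [0,-0.06,0.016],
    [0,0,0],
    [0,0.06,-0.016],
    [0,0.15,-0.04],
    [0,0.15,-0.1],
    [0,0,0],
    [0,0,0],
  ],
  twist=[
    [0,0,0],
    [0,0,0],
    [0,0,0],
    [0,0,0],
    [0,0,0],
    [0,0,0],
    [0,0,0],
  ],
  jaw=[255,255,255,255,255,255,255],
)

```text
clock: 14.3
tcp_pos: [0.624, 0.0096, 0.3902]
orientation: [2.858, -0.086, 0.014]
contact_force: [-0.3, 1.1, 0.7]
grip_width: -0.0
```

Run:
```python
from st import *
o=stc()
w=snap(r,"wrist","w17");f=snap(r,"scene","s17")
cv2.imwrite("pics/s17z.png",cv2.resize(f["color"][160:240,280:380],None,fx=6,fy=6,interpolation=cv2.INTER_CUBIC)[:,:,::-1])
cv2.imwrite("pics/w17z.png",cv2.resize(w["color"][60:230,250:400],None,fx=4,fy=3.5,interpolation=cv2.INTER_CUBIC)[:,:,::-1])
```

```text
corner in H mm [53.6  1.7  4.2] F in H [-0.6 -0.4  1.2] mom H [0.   0.35 0.08] -3.097088206920533e-05 14.3
```

View pics/w17z.png

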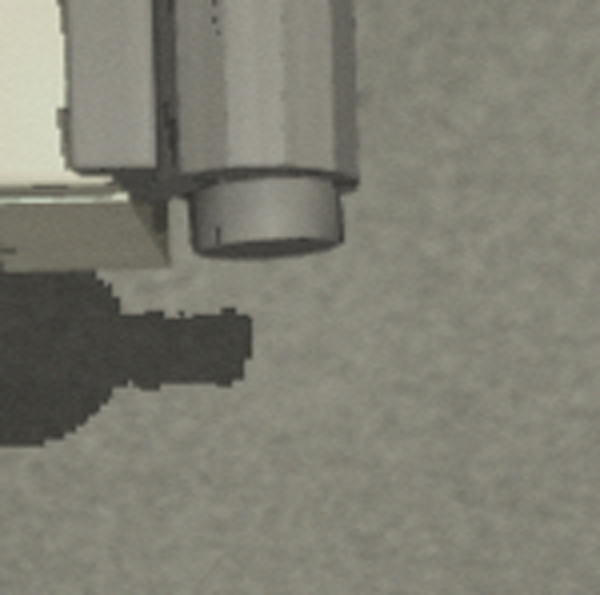

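View pics/s17z.png

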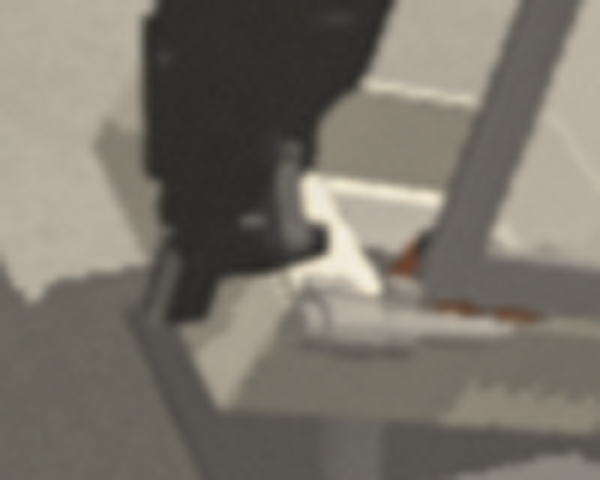

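Run:
```python
from st import *
w=load("w17.npz");P=(cloud(w)-M)@H*1e3
for u in (308,316,324): 
    print(u,[(v,P[v,u].round(1).tolist()) for v in range(100,136,3)])
# head end edge: pixel row ~ 60+245/3.5=130 at col 250+265/4=316, z of top rim ~ +8
t,d=ray(w,(316,129.5))
for zz in (6,8,-1): 
    k=(zz/1e3-(t-M)@zh)/(d@zh);print(zz,((t+k*d-M)@H*1e3).round(1))
# cover angle from top view
f=snap(r,"top","t17")
```

```text
308 [(100, [-3.3, -3.0, 12.3]), (103, [-2.0, -3.0, 12.3]), (106, [-1.1, -3.1, 10.8]), (109, [-0.5, -3.2, 8.0]), (112, [0.8, -3.3, 7.8]), (115, [1.9, -3.4, 6.7]), (118, [3.3, -3.4, 7.3]), (121, [4.5, -3.4, 6.8]), (124, [6.1, -3.4, 8.1]), (127, [7.5, -3.5, 8.3]), (130, [8.2, -3.6, 4.8]), (133, [8.1, -3.9, -3.3])]
316 [(100, [-3.2, 0.4, 12.4]), (103, [-2.2, 0.4, 11.2]), (106, [-0.9, 0.4, 11.1]), (109, [-0.2, 0.3, 8.8]), (112, [0.6, 0.2, 6.6]), (115, [2.2, 0.2, 7.6]), (118, [3.6, 0.2, 8.0]), (121, [4.8, 0.1, 7.8]), (124, [6.3, 0.1, 8.6]), (127, [7.3, 0.1, 7.0]), (130, [7.9, -0.0, 2.8]), (133, [7.8, -0.1, -5.9])]
324 [(100, [-3.6, 3.9, 10.3]), (103, [-2.3, 3.9, 10.3]), (106, [-1.0, 3.8, 10.6]), (109, [-0.4, 3.8, 7.4]), (112, [0.7, 3.8, 6.4]), (115, [2.2, 3.8, 7.5]), (118, [3.3, 3.7, 6.2]), (121, [4.7, 3.7, 6.5]), (124, [6.0, 3.7, 6.4]), (127, [7.4, 3.6, 6.9]), (130, [7.8, 3.7, 1.9]), (133, [7.6, 3.8, -8.1])]
6 [8.3 0.  6. ]
8 [8.6 0.  8. ]
-1 [ 7.  -0.1 -1. ]
```

View pics/t17.png

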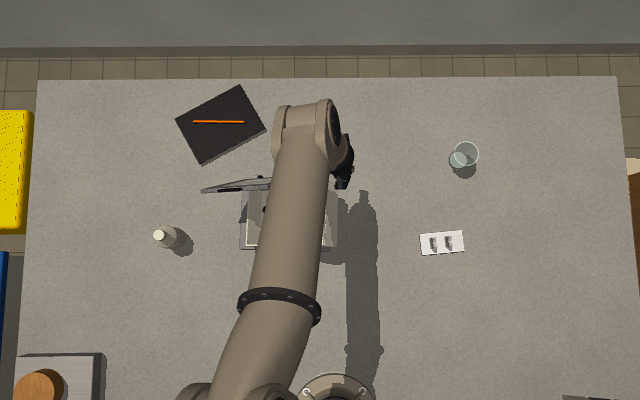

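Run:
```python
from st import *
s=load("scene0.npz");P=(cloud(s)-M)@H*1e3
m=(P[...,0]<-50)&(P[...,0]>-235)&(P[...,2]>40)&(P[...,2]<200)&(P[...,1]>-150)&(P[...,1]<60)
q=P[m];print(len(q),q.mean(0));rho=np.hypot(q[:,1],q[:,2]);th=np.arctan2(q[:,2],-q[:,1])
print("theta pct",np.percentile(th,[10,25,50,75,90]),"rho max",np.percentile(rho,[50,95,99,100]),"x",np.percentile(q[:,0],[1,99]))
k=rho>120
print(np.percentile(th[k],[10,50,90]),q[k].mean(0))
t=load("t17.npz");P=(cloud(t)-M)@H*1e3
m=(P[...,0]<-100)&(P[...,0]>-245)&(P[...,2]>60)&(P[...,2]<200)&(P[...,1]>-150)&(P[...,1]<60);m[:,280:]=0
q=P[m];print(len(q),q.mean(0),np.percentile(np.arctan2(q[:,2],-q[:,1]),[10,50,90]),np.percentile(np.hypot(q[:,1],q[:,2]),[50,99]))
```

```text
3231 [-138.33512028  -39.20496984  110.44033443]
theta pct [1.20030329 1.21541624 1.22860977 1.2389309  1.24912502] rho max [117.71325121 180.74351214 194.50490059 198.20232468] x [-232.81460123  -51.35723692]
[1.21868088 1.23448793 1.25017043] [-137.63376564  -51.07987946  146.19573658]
442 [-169.7493754   -50.56019549  143.61006239] [1.2130749  1.23358703 1.25203256] [175.11572617 200.42509441]
```

```bash
cat >> st.py <<'E'
Rc=Rins()@Ro.from_rotvec([0,-np.radians(25),0]).as_matrix()
tt=np.array([0,0,.173])
def tcp_t(hx,hy,hz): return M+H@(np.array([hx,hy,hz])/1e3)-Rc@tt
def tipc(th,rho=155,off=4,hx=-143):
    return np.array([hx,-rho*np.cos(th)+off*np.sin(th),rho*np.sin(th)+off*np.cos(th)])
def stt():
    o=r.get_obs();Ra=Ro.from_rotvec(o["orientation"]).as_matrix();N=1e3*H.T@(o["tcp_pos"]+Ra@tt-M)
    print("tip in H mm",N.round(1),"rho,th",np.hypot(N[1],N[2]).round(1),np.arctan2(N[2],-N[1]).round(3),"F in H",(H.T@o["contact_force"]).round(1),"rot err deg",np.degrees(Ro.from_matrix(Rc.T@Ra).magnitude()).round(1),o["clock"],"q",o["joints"].round(2))
    return o
E
python3 - <<'E'
from st import *
o=stt()
a=tcp_t(60,60,120);b=tcp_t(-60,90,170);c=tcp_t(*tipc(1.21,off=50))
print(a,b,c,tcp_t(*tipc(0)))
plan(o,[(o["tcp_pos"]+[0,0,.08],None,.04),(a,Rc),(b,Rc),(c,Rc)],step=.04,ang=6)
E
```

```text
tip in H mm [63.8  1.4  1.3] rho,th 1.9 2.389 F in H [ 0.1 -0.1 -0.7] rot err deg 25.7 14.45 q [-0.67  0.49  0.67  1.73 -0.02  1.03 -0.1 ]
[0.75954171 0.0603439  0.47584426] [0.79422732 0.18808609 0.45914643] [0.69884563 0.25983158 0.41130031] [0.54898565 0.18591793 0.27388665]
16 rows
[[0.004, 0.062, -0.213], [0.004, 0.062, -0.214], [0.003, 0.062, -0.213], [0.221, -0.091, -0.033], [0.217, -0.09, -0.053], [0.213, -0.089, -0.071], [0.205, -0.088, -0.09], [0.198, -0.087, -0.108], [0.041, -0.269, -0.059], [0.04, -0.268, -0.06], [0.041, -0.269, -0.059], [0.04, -0.268, -0.06], [-0.16, -0.163, 0.14], [-0.161, -0.163, 0.139], [-0.16, -0.163, 0.14], [-0.16, -0.162, 0.14]]
[[0.0, 0.0, 0.0], [0.0, 0.0, 0.0], [0.0, 0.0, 0.0], [0.001, -0.043, -0.002], [0.002, -0.042, -0.003], [0.001, -0.043, -0.002], [0.001, -0.043, -0.003], [0.001, -0.042, -0.002], [0.0, 0.0, 0.0], [0.0, 0.0, 0.0], [0.0, 0.0, 0.0], [0.0, 0.0, 0.0], [0.0, 0.0, 0.0], [0.0, 0.0, 0.0], [0.0, 0.0, 0.0], [0.0, 0.0, 0.0]]
end [0.6989 0.2598 0.4113] [[0.902, -0.037, -0.43], [-0.145, -0.964, -0.221], [-0.406, 0.262, -0.875]]
```

Emit:
apply_moves(
  dp=[
    [0,0.06,-0.21],
    [0,0.06,-0.21],
    [0,0.06,-0.21],
    [0.22,-0.09,-0.03],
    [0.22,-0.09,-0.05],
    [0.21,-0.09,-0.07],
    [0.2,-0.09,-0.09],
    [0.2,-0.09,-0.11],
    [0.04,-0.27,-0.06],
    [0.04,-0.27,-0.06],
    [0.04,-0.27,-0.06],
    [0.04,-0.27,-0.06],
    [0,0,0],
    [0,0,0],
  ],
  twist=[
    [0,0,0],
    [0,0,0],
    [0,0,0],
    [0.001,-0.042,-0.002],
    [0.001,-0.042,-0.002],
    [0.001,-0.042,-0.002],
    [0.001,-0.042,-0.002],
    [0.001,-0.042,-0.002],
    [0,0,0],
    [0,0,0],
    [0,0,0],
    [0,0,0],
    [0,0,0],
    [0,0,0],
  ],
  jaw=[255,255,255,255,255,255,255,255,255,255,255,255,255,255],
)

```text
clock: 15.85
tcp_pos: [0.783, 0.2018, 0.435]
orientation: [2.822, -0.122, -0.641]
contact_force: [0.1, -0.5, 0.1]
grip_width: -0.0003
```

Run:
```python
from st import *
o=stt()
plan(o,[(tcp_t(*tipc(1.21,off=45)),Rc)],step=.04,ang=6)
f=snap(r,"scene","s18");w=snap(r,"wrist","w18")
```

```text
tip in H mm [-83.7  77.5 156.2] rho,th 174.4 2.031 F in H [ 0.4  0.1 -0.2] rot err deg 0.7 15.85 q [-0.48  0.88  0.36  0.87 -0.15  1.91 -0.28]
3 rows
[[-0.214, -0.165, 0.134], [-0.216, -0.164, 0.134], [-0.216, -0.163, 0.133]]
[[0.0, 0.001, 0.002], [0.0, 0.001, 0.002], [-0.001, 0.0, 0.001]]
end [0.6942 0.2591 0.4097] [[0.901, -0.036, -0.431], [-0.144, -0.965, -0.221], [-0.408, 0.261, -0.875]]
```

View pics/s18.png

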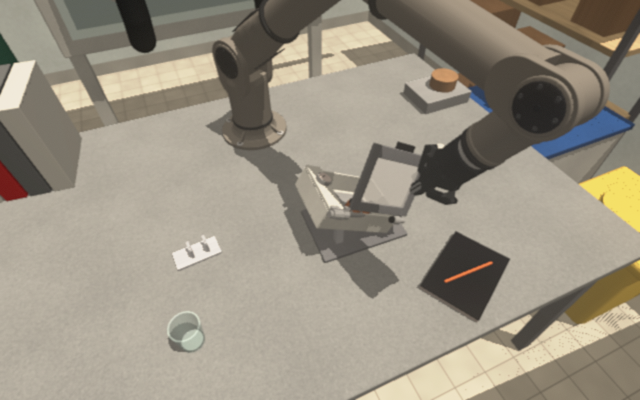

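View pics/w18.png

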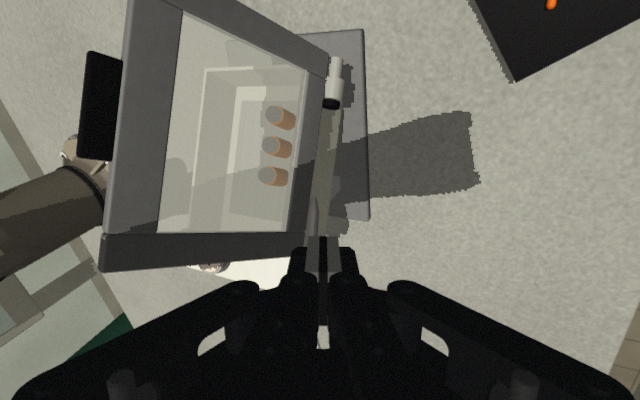

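Emit:
apply_moves(
  dp=[
    [-0.21,-0.16,0.13],
    [-0.21,-0.16,0.13],
    [-0.16,-0.12,0.1],
    [0,0,0],
    [0,0,0],
  ],
  twist=[
    [0,0,0.002],
    [0,0,0.002],
    [0,0,0.001],
    [0,0,0],
    [0,0,0],
  ],
  jaw=[255,255,255,255,255],
)

```text
clock: 16.45
tcp_pos: [0.7017, 0.2469, 0.4133]
orientation: [2.817, -0.153, -0.635]
contact_force: [0.1, -0.7, 0.2]
grip_width: 0.0001
```

Run:
```python
from st import *
o=stt()
ths=np.linspace(1.21,.9,5)
plan(o,[(tcp_t(*tipc(1.21,off=18)),Rc)]+[(tcp_t(*tipc(t,off=8)),Rc) for t in ths],step=.04,ang=6)
w=snap(r,"wrist","w19")
```

```text
tip in H mm [-131.1   -5.3  158.4] rho,th 158.5 1.537 F in H [ 0.7  0.1 -0.2] rot err deg 0.7 16.45 q [-0.61  0.76  0.35  1.15 -0.15  1.77 -0.39]
6 rows
[[-0.218, -0.08, 0.19], [-0.058, 0.007, 0.059], [-0.072, 0.009, 0.069], [-0.066, 0.011, 0.075], [-0.059, 0.012, 0.08], [-0.054, 0.015, 0.083]]
[[-0.001, 0.002, -0.005], [0.0, 0.0, 0.0], [0.0, 0.0, 0.0], [0.0, 0.0, 0.0], [0.0, 0.0, 0.0], [0.0, 0.0, 0.0]]
end [0.6161 0.2447 0.3799] [[0.902, -0.037, -0.431], [-0.145, -0.965, -0.221], [-0.407, 0.261, -0.875]]
```

View pics/w19.png

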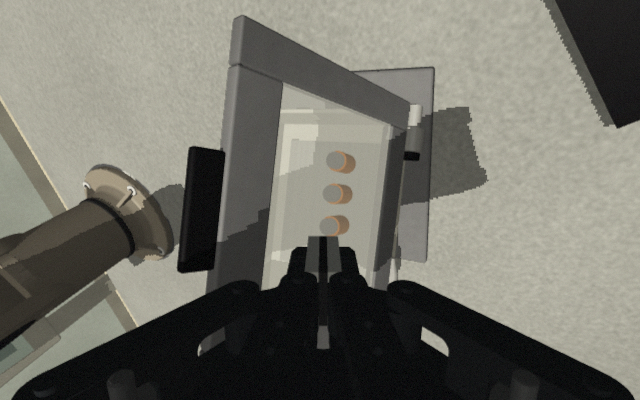

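Emit:
apply_moves(
  dp=[
    [-0.11,-0.04,0.09],
    [-0.11,-0.04,0.09],
    [-0.06,0.007,0.06],
    [-0.07,0.01,0.07],
    [-0.07,0.01,0.08],
    [-0.06,0.01,0.08],
  ],
  twist=[
    [0,0.001,-0.003],
    [0,0.001,-0.002],
    [0,0,0],
    [0,0,0],
    [0,0,0],
    [0,0,0],
  ],
  jaw=[255,255,255,255,255,255],
)

```text
clock: 17.1
tcp_pos: [0.6321, 0.2406, 0.3891]
orientation: [2.829, -0.157, -0.612]
contact_force: [1.4, 1.7, 1.5]
grip_width: -0.0001
```

```bash
cat >> st.py <<'E'
def cover_est(w):
    """fit cover plane in H from wrist cloud: tip-region excluded; prints theta"""
    P=(cloud(w)-M)@H*1e3
    q=P.reshape(-1,3);q=q[~np.isnan(q[:,0])]
    rho=np.hypot(q[:,1],q[:,2]);k=(q[:,0]<-50)&(q[:,0]>-235)&(rho>150)&(rho<180)&(q[:,2]>-5)
    q=q[k];th=np.arctan2(q[:,2],-q[:,1]);h,e=np.histogram(th,bins=40);i=h.argmax();print("cover theta~",e[i:i+2].round(3)-.025,h[i],len(q))
E
python3 - <<'E'
from st import *
o=stt();w=snap(r,"wrist","w20");cover_est(w);cover_est(load("w19.npz"))
E
```

```text
tip in H mm [-137.2  -72.   132.2] rho,th 150.6 1.072 F in H [-0.7  1.3  2.2] rot err deg 1.2 17.1 q [-0.67  0.65  0.34  1.4  -0.14  1.61 -0.42]
cover theta~ [1.017 1.033] 12339 22982
cover theta~ [1.235 1.247] 7454 13906
```

View pics/w20.png

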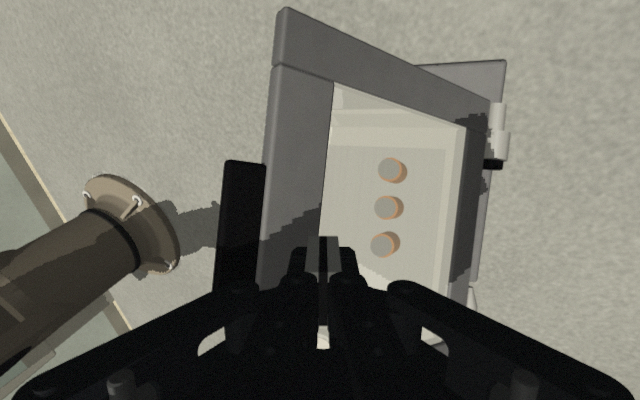

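Run:
```python
from st import *
o=stt()
ths=np.arange(.96,.3,-.07)
plan(o,[(tcp_t(*tipc(t,rho=158,off=8)),Rc) for t in ths],step=.04,ang=6,dec=2)
```

```text
tip in H mm [-137.   -73.4  131.5] rho,th 150.6 1.061 F in H [-0.4  0.5  1.5] rot err deg 1.1 17.15 q [-0.67  0.65  0.34  1.4  -0.14  1.61 -0.42]
10 rows
[[-0.07, -0.07, 0.03], [-0.05, 0.02, 0.08], [-0.04, 0.01, 0.08], [-0.04, 0.02, 0.08], [-0.03, 0.02, 0.08], [-0.03, 0.02, 0.09], [-0.02, 0.02, 0.09], [-0.01, 0.02, 0.09], [-0.01, 0.02, 0.09], [0.0, 0.02, 0.09]]
[[0.0, 0.0, -0.01], [0.0, 0.0, 0.0], [0.0, 0.0, 0.0], [0.0, 0.0, 0.0], [0.0, 0.0, 0.0], [0.0, 0.0, 0.0], [0.0, 0.0, 0.0], [0.0, 0.0, 0.0], [0.0, 0.0, 0.0], [0.0, 0.0, 0.0]]
end [0.5577 0.2131 0.3211] [[0.906, -0.034, -0.421], [-0.135, -0.968, -0.213], [-0.4, 0.25, -0.882]]
```

Emit:
apply_moves(
  dp=[
    [-0.07,-0.05,0.03],
    [-0.05,0.02,0.08],
    [-0.04,0.015,0.08],
    [-0.04,0.02,0.08],
    [-0.03,0.02,0.08],
    [-0.03,0.02,0.09],
    [-0.02,0.02,0.09],
  ],
  twist=[
    [0,0,-0.004],
    [0,0,0],
    [0,0,0],
    [0,0,0],
    [0,0,0],
    [0,0,0],
    [0,0,0],
  ],
  jaw=[255,255,255,255,255,255,255],
)

```text
clock: 17.85
tcp_pos: [0.5756, 0.2224, 0.3486]
orientation: [2.837, -0.151, -0.604]
contact_force: [0.7, 0.9, 0.8]
grip_width: 0.0003
```

Run:
```python
from st import *
o=stt();w=snap(r,"wrist","w21");cover_est(w)
n=o["orientation"]
th=np.arctan2(1,1)
ths=np.arange(.5,-.01,-.06)
plan(o,[(tcp_t(*tipc(t,rho=158,off=8)),Rc) for t in ths],step=.04,ang=6,dec=3)
```

```text
tip in H mm [-140.9 -126.8   86.8] rho,th 153.7 0.601 F in H [-0.5  0.7  1.2] rot err deg 1.5 17.85 q [-0.69  0.58  0.33  1.61 -0.13  1.46 -0.43]
cover theta~ [0.564 0.584] 7094 30877
9 rows
[[-0.019, -0.029, 0.062], [-0.008, 0.018, 0.076], [-0.003, 0.018, 0.077], [0.002, 0.019, 0.077], [0.007, 0.019, 0.077], [0.011, 0.02, 0.075], [0.016, 0.02, 0.075], [0.02, 0.02, 0.074], [0.025, 0.02, 0.072]]
[[-0.007, -0.009, -0.004], [0.0, 0.0, 0.0], [0.0, 0.0, 0.0], [0.0, 0.0, 0.0], [0.0, 0.0, 0.0], [0.0, 0.0, 0.0], [0.0, 0.0, 0.0], [0.0, 0.0, 0.0], [0.0, 0.0, 0.0]]
end [0.5463 0.1896 0.2801] [[0.902, -0.037, -0.431], [-0.145, -0.965, -0.22], [-0.407, 0.261, -0.875]]
```

View pics/w21.png

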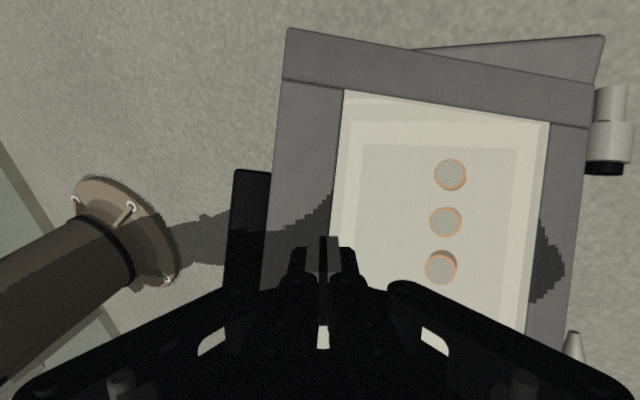

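Emit:
apply_moves(
  dp=[
    [-0.02,-0.02,0.07],
    [-0.01,0.02,0.075],
    [0,0.02,0.077],
    [0,0.02,0.077],
    [0.005,0.02,0.077],
    [0.01,0.02,0.075],
    [0.01,0.02,0.075],
  ],
  twist=[
    [-0.005,-0.006,-0.003],
    [0,0,0],
    [0,0,0],
    [0,0,0],
    [0,0,0],
    [0,0,0],
    [0,0,0],
  ],
  jaw=[255,255,255,255,255,255,255],
)

```text
clock: 18.6
tcp_pos: [0.5451, 0.1944, 0.2913]
orientation: [2.822, -0.14, -0.625]
contact_force: [0.7, 1.0, 0.7]
grip_width: -0.0002
```

Run:
```python
from st import *
o=stt();w=snap(r,"wrist","w22");cover_est(w)
```

```text
tip in H mm [-141.9 -158.6   23.1] rho,th 160.3 0.145 F in H [-0.6  0.7  1.1] rot err deg 0.3 18.6 q [-0.68  0.6   0.32  1.74 -0.13  1.33 -0.4 ]
cover theta~ [0.097 0.114] 9158 28889
```

Emit:
apply_moves(
  dp=[
    [0.02,0.02,0.06],
    [0.02,0.02,0.06],
    [0.02,0.02,0.06],
  ],
  twist=[
    [0,0,0],
    [0,0,0],
    [0,0,0],
  ],
  jaw=[255,255,255],
)

```text
clock: 18.95
tcp_pos: [0.5419, 0.1809, 0.2701]
orientation: [2.823, -0.141, -0.625]
contact_force: [5.0, 7.6, 17.0]
grip_width: 0.0002
```

Run:
```python
from st import *
o=stt();w=snap(r,"wrist","w23");cover_est(w)
```

```text
tip in H mm [-141.  -161.3   -2. ] rho,th 161.3 -0.012 F in H [ 1.8  4.8 18.6] rot err deg 0.3 18.95 q [-0.66  0.62  0.32  1.77 -0.13  1.29 -0.39]
cover theta~ [-0.011  0.005] 11321 26991
```

Emit:
apply_moves(
  dp=[
    [0.005,0.005,0.05],
    [0,0,0],
    [-0.03,0.02,-0.07],
    [-0.1,0.07,-0.22],
    [-0.12,0.08,-0.26],
    [-0.12,0.08,-0.26],
    [0,0,0],
    [0,0,0],
  ],
  twist=[
    [0,0,0],
    [0,0,0],
    [0,0,0],
    [0,0,0],
    [0,0,0],
    [0,0,0],
    [0,0,0],
    [0,0,0],
  ],
  jaw=[255,255,255,255,255,255,255,255],
)

```text
clock: 19.8
tcp_pos: [0.5415, 0.1783, 0.3831]
orientation: [2.83, -0.139, -0.626]
contact_force: [-0.3, 0.3, -0.1]
grip_width: 0.0
```

Run:
```python
from st import *
o=stt();w=snap(r,"wrist","w24");cover_est(w);snap(r,"scene","s24")
# target: view pin head from uphill, Rins orientation, high above
plan(o,[(tcp_c(.06,0,.10),Rins())],step=.04,ang=7)
```

```text
tip in H mm [ -83.3 -161.6   94.8] rho,th 187.3 0.531 F in H [-0.3 -0.3  0.1] rot err deg 0.6 19.8 q [-0.68  0.48  0.34  1.7  -0.1   1.49 -0.4 ]
cover theta~ [-0.023  0.006] 9563 24682
5 rows
[[0.095, 0.242, -0.152], [0.108, 0.243, -0.143], [0.119, 0.243, -0.132], [0.131, 0.243, -0.121], [0.14, 0.244, -0.109]]
[[-0.001, 0.041, 0.0], [-0.001, 0.042, 0.0], [-0.001, 0.041, -0.001], [-0.001, 0.041, 0.0], [-0.001, 0.041, 0.0]]
end [0.6259 0.0489 0.477 ] [[0.999, -0.037, -0.01], [-0.038, -0.964, -0.261], [0.0, 0.262, -0.965]]
```

View pics/w24.png

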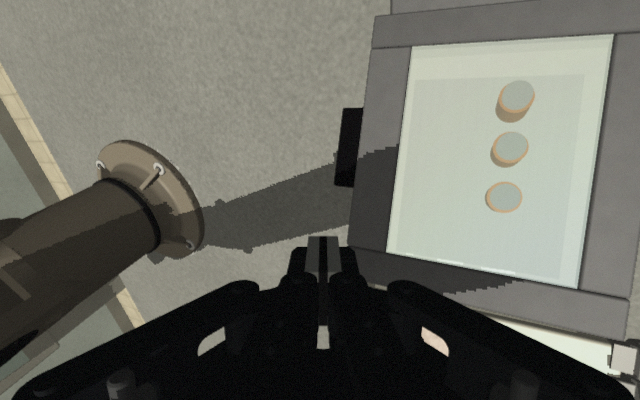

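View pics/s24.png

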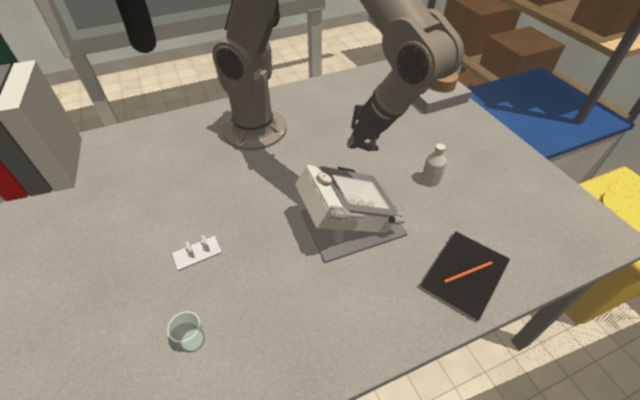

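Cover looks shut and the bottle and beaker are in place. I'll check the pin's head from the uphill side.

Emit:
apply_moves(
  dp=[
    [0.09,0.24,-0.15],
    [0.11,0.24,-0.14],
    [0.12,0.24,-0.13],
    [0.13,0.24,-0.12],
    [0.14,0.24,-0.11],
    [0,0,0],
    [0,0,0],
  ],
  twist=[
    [0,0.041,0],
    [0,0.041,0],
    [0,0.041,0],
    [0,0.041,0],
    [0,0.041,0],
    [0,0,0],
    [0,0,0],
  ],
  jaw=[255,255,255,255,255,255,255],
)

```text
clock: 20.6
tcp_pos: [0.6271, 0.0469, 0.4665]
orientation: [2.876, -0.05, -0.013]
contact_force: [-0.5, 1.4, -1.2]
grip_width: -0.0002
```

Run:
```python
from st import *
o=stc();w=snap(r,"wrist","w25");cover_est(w)
P=(cloud(w)-M)@H*1e3
v,u=proj(w,M+xh*.004+zh*.008)[::-1].round().astype(int);print(u,v)
for vv in range(v-12,v+12,2):print(vv,P[vv,u].round(1))
q=P.reshape(-1,3);k=(q[:,0]>-230)&(q[:,0]<-60)&(q[:,1]<-150)&(q[:,1]>-178)&(abs(q[:,2])<40);print("frame z",np.percentile(q[k][:,2],[5,50,95]))
cv2.imwrite("pics/w25z.png",cv2.resize(w["color"][max(0,v-60):v+60,u-70:u+70],None,fx=5,fy=5,interpolation=cv2.INTER_CUBIC)[:,:,::-1])
```

```text
corner in H mm [56.7  0.6 89.9] F in H [-1.8 -0.5 -0.4] mom H [-0.02  0.32  0.03] -0.0001905629328722649 20.6
cover theta~ [0.001 0.002] 226 2887
322 142
130 [-4.  -0.2 11.8]
132 [-2.7 -0.2 11.6]
134 [-1.2 -0.2 12.1]
136 [-0.3 -0.2  9.6]
138 [ 1.1 -0.2  9.4]
140 [ 2.3 -0.2  8.1]
142 [ 3.7 -0.2  8.6]
144 [ 5.2 -0.2  9. ]
146 [ 6.7 -0.2  9.4]
148 [ 7.9 -0.2  8.3]
150 [ 8.1 -0.2 -0.6]
152 [ -17.    -1.3 -209.6]
frame z [2.13883788 3.98108976 5.17176248]
```

View pics/w25z.png

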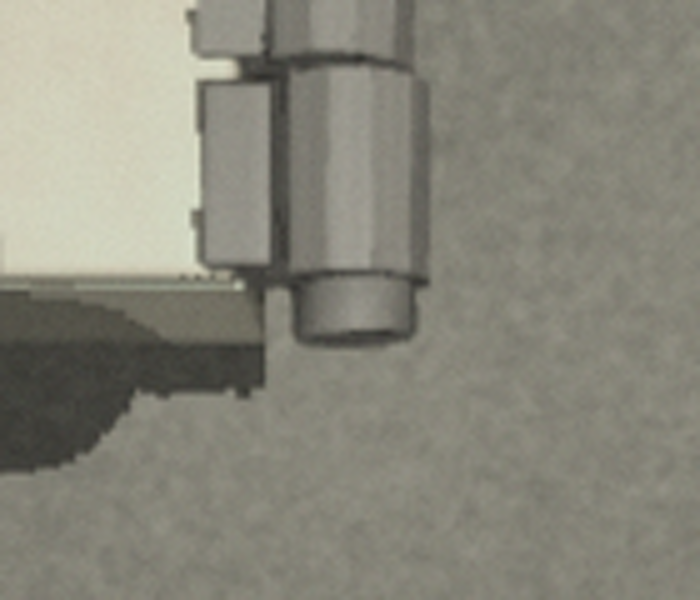

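```bash
python3 -c "
from bench import r
print(r.hand_in()); print(r.get_obs()['clock'])"
```

```text
the job is handed in; nothing more can be done
None
the job is handed in; nothing more can be done
```

The pin is through both knuckles with its head home, the cover is shut, and I handed the job in at about 20.7 s. `hand_in` gives no verdict, so these results are my own measurements.

**What I did:**
- I took the pin from its rest by the shank next to the head and pushed it in along the hinge axis until its nose came out below the cover's knuckle.
- I let go and pushed the head home with the closed fingers. The last push met about 39 N, and that was the head stopping against the knuckle.
- I then pushed the cover shut from outside in small steps, averaging about 0.7 rad/s. The shut stop met about 19 N.

**Last checks with the wrist camera, after backing off:**
- **Pin:** the head's outer end is at x ≈ 8.0 to 8.1 mm. With the head 8 mm thick, its under-face is at about 0 mm on the knuckle face. The head sits within about 1 mm of the axis, and no gap shows.
- **Cover:** the frame is at z ≈ 4.0 mm, which is the shut value, and the angle reads about 0.00 rad. It was still open, about 1.2 rad, when the pin went home.
- **Bottle and beaker:** both looked unmoved in the last scene picture. I did not measure them again.
- **Robot:** the arm was clear of everything.

**Readings that disagreed:**
- The gripper width read about 9 mm on the 12 mm shank.
- The overhead camera put the pin 3 to 5 mm from where two wrist views agreed, so I used the wrist views.
- The wrist force readings during the gripped insertion were small and not consistent in sign, so there I relied on position and pictures.
- The 39 N peak was on the fingertips, close to the 40 N limit that applies to the arm and gripper body.

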